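# Tip a turning blank into the drilling cradle and clamp it

### The arm

A 6-joint arm with a two-finger parallel gripper is mounted at the origin on a cart in front of the work surface, level with it; the furniture and walls round the work are solid. World frame = base frame: x ahead of the robot, y to its left, z up, the work surface at z = 0. Lengths are in m, angles in rad, forces in N, time in s.
With the tool pointing down it reaches from about 0.325 to 0.925 m from the base axis. Payload 3.1 kg.
Tool frame: the origin (TCP) lies between the finger pads; the fingertips stand ctrl.finger_overhang ahead of it and the grasp point (between the pads) is the TCP (ctrl.finger_overhang is the distance from the TCP to the fingertips, in m); z points along the fingers, y is the line along which they close (so a half turn about z gives the same grasp; the last joint's range is limited). The gripper opens to 85 mm and grips with 20 to 120 N. Pads are 22 mm wide; open, the fingers measure 114 mm over their backs; the gripper's body (76 mm by 85 mm) begins 54 mm behind the grasp point. The pads swing forward as they close: fully open they stand 13 mm farther back than shut.
Start: joints at [-1.335, 0.217, 1.613, -0, 1.311, -0.112], TCP at [0.213, -0.588, 0.25] pointing down, gripper open.
Joint ranges: [-2.75, 2.75], [-0.78, 2.1], [0.31, 2.55], [-1.13, 4.27], [0.13, 2.63], [-2.58, 2.58]. Speed limits (rad/s): [2.79, 2.79, 3.14, 3.14, 3.14, 3.14].

### API

Orientations are given as a unit quaternion [x, y, z, w].
In Python, from bench import ctrl gives the robot as it stands.
- The arm moves only by the tool servo_tool, never from a script. Its argument "series" is a list of rows, each a list of 3 entries, a list of its own where there are three numbers: the shift along the tool's x, y, z in mm, then the turn about the tool's z in degrees, then the gripper's target within -1 to 1 (fully open at 1, half-way at 0, shut at -1). In form: [[[tx, ty, tz], spin, fingers], ...]. A call has 1 to 12 rows; each row shifts and turns the commanded pose from where the row before left it, along the tool's axes as they then stand; what a row does not reach is not made up. A row lasts 1/10 s, in which the tool goes at most 50 mm and 8.59 degrees, less where a joint would pass 70% of its speed; a pose out of reach is approached as far as the arm can. A call with a gripper value outside its range is refused whole. The fingers move at their own pace and stop on an object; "force" is the grip in N (left out, the last holds). Time passes only in rows, so rows that do not move let the fingers close. It gives the time, the measured TCP pose, the force, the opening and the grip force at its end, in the units of the state.
- ctrl.get_state(): the state, without advancing time (a new reading comes with each control period).
- ctrl.capture(name): name is "scene" or "top" or "wrist"; returns (picture, depth): 480x640x3 uint8, red, green, blue; 480x640 float32, m along the optical axis (not along the pixel's ray), 0 where there is no reading.
- ctrl.camera_params(name): a dict with "fx", "fy", "cx", "cy" (pixels), "k1" (the pictures are not rectified: a ray, as slopes to the right and down, at radius r is drawn at 1 + k1 r^2 times it, then the intrinsics apply), "position" and "rotation" of the camera in the world; the wrist camera has in their place "T_tool_cam" (4x4, takes a point from camera to tool coordinates, whose origin is the TCP and whose axes are the flange's). Camera axes: x right, y down, z forward; pixel columns grow to the right and rows downward; lengths in m; the calibration is good to about 2 mm. A picture is of the moment at which its call begins: read the wrist's pose just before it. camera_params takes no time and is no camera call.
- ctrl.hand_in(): hands the job in; it is judged then, once.
The state is a dict: "time_s": time; "joints": joint angles; "dq": joint speeds; "joint_efforts": joint torques, N m; "tcp_pos": TCP position; "ee_rot": TCP orientation; "contact_force": force on the tool from outside, world axes, zero at the start; "wrist_torque": the same for the moment, N m; "gripper_width": finger opening in m; "grasp_force": force on a finger pad.
Only numpy, scipy, OpenCV 4.12 (cv2) and the standard library are available. Lean on these libraries where they do the work, as an engineer would, in place of code of your own. Each camera call takes 0.05 s, during which the arm holds its last target. There are 200 camera calls.

### The job

The walnut blank stands on end in front of the drilling cradle. Slide it on its foot until it stands square against the front edge of the cradle's bed, then push it high up so that it tips over that edge and lies along the bed. Push it fully home against the end stop and close the red-handled toggle clamp so that its rubber foot holds the blank down; do not knock the lamp, and leave the mug, the tape and the oak offcut where they are.

Things in the scene. Friction and masses are not known exactly. Their poses are not given: they have to be found in the camera images.
- cradle: Fixed plywood drilling cradle on the bench. Origin: on the bench under the middle of the bed's straight front edge; x level along the bed, away from the blank (roughly the robot's left), z up. The bed is 18 mm high and its front face (aluminium nosing) is the plane x = 0: this 18 mm step is the stop for the blank's foot. Bed: x 0..85 mm, y -165..165 mm, then y -78..78 up to x = 258.
- end_stop (a point): Middle of the top edge of the end stop's front face, at (175, 0, 68) mm in the cradle frame. The stop is a wood block on the bed, 120 mm wide across y, 50 mm above the bed, its face square to the cradle's x.
- fence (a point): Top of the low side fence on the bed's -y side (far from the robot), at (60, -64, 46) mm in the cradle frame, on the face toward the blank; the fence runs along x from 45 to 175 mm.
- lamp: LED bar lamp fixed to the cradle, same frame. The bar lies across above the standing blank: x -57..-13 mm, y -166..166, underside z = 327, top 356 mm; two 14 mm posts at x = 20, y = +-145. An upright gripper meets the bar before the blank has tipped: lean the tool back (toward the cradle's -x) about 30 to 50 degrees, so that its fingers reach under the bar.
- blank: Squared walnut turning blank 88 x 88 x 150 mm, about 0.75 kg, ends waxed light brown, pencil diagonals on top. Origin: centre of its lower end; z along its length (up at the start), x roughly along the cradle's x. Against the step its origin is at x = -44 mm (cradle frame); lying on the bed its axis is at z = 62 mm. Pushed high while short of the step it topples too soon.
- blank_head (a point): Centre of the blank's upper end (150 mm along its z). When the blank lies home this point is at the end stop, x = 175 mm in the cradle frame.
- blank_middle (a point): Centre of the blank (75 mm from either end).
- clamp_handle (a joint): Toggle clamp handle, rad: 0 open (handle raised 65 deg above level, leaning to the cradle's +x; clamp arm upright), 1.13 closed (handle level along +x), travel ends at 1.16. Hinge axis along the cradle's y through (236, 0, 129) mm of its frame, on a pedestal behind the end stop. The arm follows by a linkage, slowly near the end. Stays where left; a few newtons at the grip move it.
- clamp_grip (a point): Middle of the handle's red round grip (20 mm diameter, reaching 50 to 138 mm from the hinge), 105 mm from the hinge axis. Pressing the grip down along its arc closes the clamp.
- clamp_foot: Rubber foot, 24 mm diameter, on the clamp arm. Origin: centre of its lower face. Closed over nothing it stands at (125, 0, 103) mm in the cradle frame; on the lying blank (top at 106 mm) its spring gives 3 mm and presses about 9 N.
- mug: Navy mug, 84 mm diameter, 92 mm high, standing loose nearby. Leave alone. Origin at its underside.
- tape: Roll of masking tape, 104 mm diameter, 25 mm high, lying loose nearby. Leave alone. Origin at its underside.
- offcut: Oak offcut, 63 x 108 x 40 mm, lying loose nearby. Leave alone. Origin at its underside.
There are look-alikes about, which are no part of the job. What is shaped like the blank but orange is not meant.

How it is judged:
On the way, in this order (a step that is already met when the one before it is completed fails the run):
1. the blank stands upright and square (within 7 degrees) with its foot against the bed's front edge (within 7 mm) (angle between blank's own z axis and vertical below 0.06 rad and x of blank in the frame of cradle between -0.051 and -0.038 m and angle between the x axis of blank and the x axis of cradle, either way round below 0.12 rad), for 0.2 s.
2. the blank has been tipped over the edge and lies along the bed (angle between the z axis of blank and the x axis of cradle, either way round below 0.12 rad and z of blank_middle in the frame of cradle between 0.055 and 0.069 m and x of blank_head in the frame of cradle above 0.1 m and y of blank_middle in the frame of cradle between -0.04 and 0.04 m), for 0.2 s.
At the end, for the whole second after the job is handed in: The blank lies on a side face along the bed (within 7 degrees of the bed's direction and within 40 mm of its middle line), its former upper end within 7 mm of the end stop, at rest; the clamp handle is closed (above 1.05 rad) and the rubber foot presses on the blank with more than 3 N (all of step 2 and x of blank_head in the frame of cradle between 0.168 and 0.18 m and value of joint clamp_handle above 1.05 rad and contact force between clamp_foot and blank above 3 N and linear speed of blank below 0.02 m/s); the robot touches nothing.
It fails at once if the lamp is struck or leaned on (more than 8 N) (contact force between any of the arm, the fingers, blank and lamp above 8 N).
It fails at once if the mug is moved more than 30 mm (distance of mug from where it was at the start of the episode above 0.03 m).
It fails at once if the tape is moved more than 30 mm (distance of tape from where it was at the start of the episode above 0.03 m).
It fails at once if the offcut is moved more than 30 mm (distance of offcut from where it was at the start of the episode above 0.03 m).
It also fails if it takes over 67 s, if anything falls off the work surface, if the arm or the gripper's body presses on something with over 40 N, if the wrist force passes 120 N, or if a joint passes its speed limit or range.

## Working session

There is one attempt and no reset: what is moved stays moved. The work goes in short steps, Python scripts to look and compute and a tool call to move; the robot and the scene stay as the last step left them, time stands still between calls to the robot, and variables do not carry over. Pictures are saved under pics/ and viewed, at most 10 in all, crops included, and the job is handed in when it is done.

Besides the shell and the picture viewer there is one more tool, called as name(argument=value, ...) on one line, values as JSON. servo_tool: Moves the arm, as the interface text tells. Its arguments: {"type":"object","properties":{"series":{"type":"array"},"force":{"type":"number"}},"required":["series"]}

```bash
ls; mkdir -p pics
python3 - <<'E'
from bench import ctrl
import cv2,numpy as np
s=ctrl.get_state();print({k:np.round(v,3).tolist() for k,v in s.items()},ctrl.finger_overhang)
for n in ["scene","top"]:
    im,d=ctrl.capture(n);cv2.imwrite(f"pics/{n}0.png",im[:,:,::-1]);np.savez(f"{n}0.npz",im=im,d=d)
    p=ctrl.camera_params(n);print(n,p)
print(ctrl.camera_params("wrist"))
E
```

```text
pics
{'time_s': 0.0, 'joints': [-1.335, 0.218, 1.615, 0.0, 1.311, -0.112], 'dq': [0.0, 0.001, 0.0, -0.001, -0.0, -0.0], 'joint_efforts': [0.002, -39.684, -30.385, -0.0, 0.01, -0.0], 'tcp_pos': [0.213, -0.587, 0.249], 'ee_rot': [0.985, 0.173, -0.0, -0.001], 'contact_force': [-0.756, 0.589, 0.238], 'wrist_torque': [-0.01, -0.032, -0.038], 'grasp_force': 0.0, 'gripper_width': 0.085} 0.019
scene {'fx': 538.2223769771335, 'fy': 538.2223769771335, 'cx': 313.10250290772393, 'cy': 236.22167905537987, 'k1': -0.119636560592332, 'position': array([0.02181536, 0.96672129, 0.67430136]), 'rotation': array([-0.18588394,  0.8276618 , -0.51312281,  0.13087432])}
top {'fx': 554.6888464540185, 'fy': 554.6888464540185, 'cx': 316.84382271048776, 'cy': 242.74131323609558, 'k1': -0.0258824997924596, 'position': array([0.3433697 , 0.06815098, 1.70910503]), 'rotation': array([-0.69955236,  0.71202558, -0.05251613,  0.0298014 ])}
{'fx': 412.19490972701186, 'fy': 412.19490972701186, 'cx': 316.6280475087984, 'cy': 249.95272597864115, 'k1': -0.018902462299177834, 'T_tool_cam': array([[ 1.40368017e-04, -9.55492514e-01, -2.95015314e-01,
         7.56652271e-02],
       [ 9.99999878e-01, -5.89814353e-06,  4.94901873e-04,
         7.62786827e-05],
       [-4.74615078e-04, -2.95015348e-01,  9.55492396e-01,
        -1.24083796e-01],
       [ 0.00000000e+00,  0.00000000e+00,  0.00000000e+00,
         1.00000000e+00]])}
```

View pics/scene0.png

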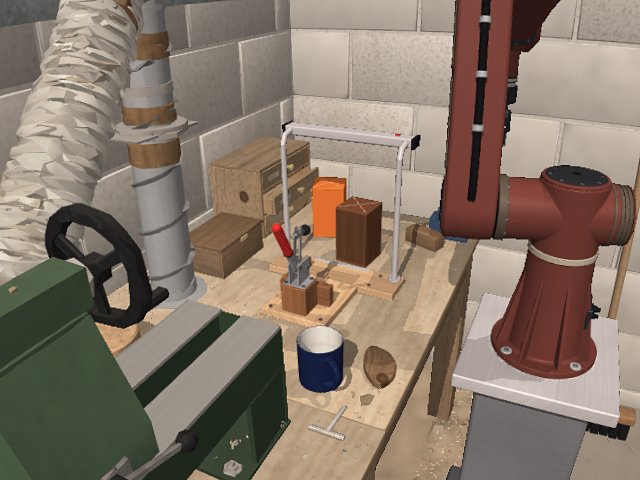

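View pics/top0.png

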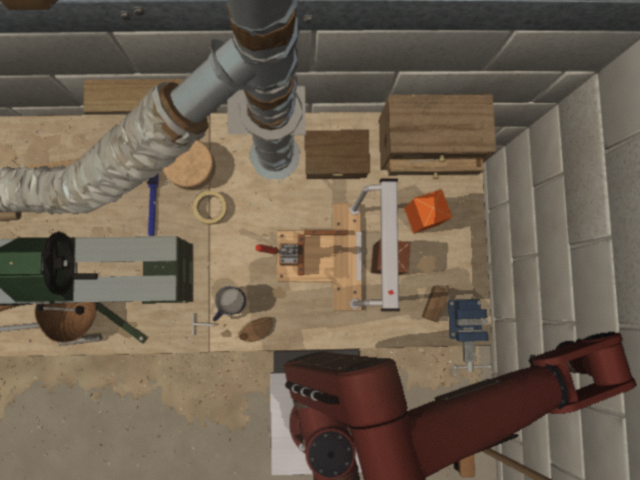

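The walnut blank shows at scene (358,232) and top (392,257), half under the lamp bar. Its look-alike is the orange block at scene (330,207), top (428,210). Other brown things are the offcut at top (435,302), the drawer boxes at top (337,153) and (437,130), and the bowl chunk at top (257,329). I choose the brown one with pencil diagonals. Next I measure it.

```bash
cat > h.py <<'E'
from bench import ctrl
import cv2,numpy as np
from scipy.spatial.transform import Rotation as R
def pose(n,st=None):
    p=ctrl.camera_params(n)
    if n=="wrist":
        M=np.eye(4);M[:3,:3]=R.from_quat(st["ee_rot"]).as_matrix();M[:3,3]=st["tcp_pos"]
        T=M@p["T_tool_cam"]; return p,T[:3,:3],T[:3,3]
    return p,(R.from_quat(p["rotation"]).as_matrix() if np.size(p["rotation"])==4 else p["rotation"]),p["position"]
def cloud(n,d,st=None):
    p,Rm,t=pose(n,st)
    v,u=np.mgrid[0:480,0:640]
    K=np.array([[p["fx"],0,p["cx"]],[0,p["fy"],p["cy"]],[0,0,1]])
    pts=np.stack([u,v],-1).reshape(-1,1,2).astype(float)
    s=cv2.undistortPoints(pts,K,np.array([p["k1"],0,0,0,0.])).reshape(480,640,2)
    c=np.concatenate([s,np.ones((480,640,1))],-1)*d[...,None]
    w=c@Rm.T+t; w[d<=0]=np.nan
    return w
def rect(P):
    c,wh,a=cv2.minAreaRect(P[:,:2].astype(np.float32)*1000)
    return np.round(c,1),np.round(wh,1),round(a,2)
E
python3 - <<'E'
from h import *
D={n:np.load(n+"0.npz") for n in("scene","top")}
W={n:cloud(n,D[n]["d"]) for n in D}
def sel(n,box,zr):
    m=np.zeros((480,640),bool);u0,v0,u1,v1=box;m[v0:v1,u0:u1]=1
    w=W[n];return m&(w[...,2]>zr[0])&(w[...,2]<zr[1])
def comp(m):
    k,l,st,_=cv2.connectedComponentsWithStats(m.astype(np.uint8));return l==1+st[1:,4].argmax()
t=W["top"];s=W["scene"]
m=comp(sel("top",(370,170,405,320),(.33,.38)));print("bar",rect(t[m]),np.nanmedian(t[m],0),m.sum())
m=comp(sel("scene",(330,190,390,220),(.143,.157)));print("blanktop",rect(s[m]),np.median(s[m],0),m.sum())
m=comp(sel("top",(370,235,415,280),(.143,.157)));print("blanktop T",rect(t[m]),np.median(t[m],0),m.sum())
for n,box in(("scene",(260,210,300,265)),("top",(250,235,285,260))):
    h=D[n]["im"].astype(int);red=(h[...,0]>110)&(h[...,1]<60)&(h[...,2]<60)
    m=comp(sel(n,box,(.1,.35))&red);print("grip",n,np.median(W[n][m],0),W[n][m].min(0),W[n][m].max(0),m.sum())
m=comp(sel("top",(325,195,370,320),(.012,.024)));print("bed",rect(t[m]),np.median(t[m],0))
# front edge: rightmost bed pixel per row
E_=[]
for v in range(210,300):
    u=np.where(m[v])[0]
    if len(u):E_.append(t[v,u.max()])
E_=np.array(E_)
ln=cv2.fitLine((E_[:,:2]*1000).astype(np.float32),cv2.DIST_HUBER,0,.01,.01).ravel();print("edge",ln,np.degrees(np.arctan2(ln[1],ln[0])))
for nm,box,zr in(("offcut",(418,280,452,325),(.03,.05)),("mug",(210,285,250,318),(.08,.1)),("tape",(190,188,230,226),(.015,.032)),("orange",(405,185,452,235),(.1,.2)),("stop",(295,220,325,290),(.05,.08))):
    m=sel("top",box,zr);print(nm,rect(t[m]),m.sum())
for nm,(u,v) in {"S blank":(358,232)}.items():print(nm,s[v,u])
cv2.imwrite("pics/crop.png",cv2.resize(D["scene"]["im"][170:330,240:460,::-1],None,fx=3.5,fy=3.5))
E
```

```text
bar (array([ 498.9, -143.1]), array([ 71.1, 330.2]), 88.95) [ 0.49463232 -0.15404049  0.35072324] 2354
blanktop (array([ 483.9, -200.2]), array([92.9, 91.3]), 82.85) [ 0.48235856 -0.19398209  0.14813711] 544
blanktop T (array([ 482.8, -228.9]), array([33. , 89.1]), 86.84) [ 0.48623541 -0.22770409  0.14961107] 326
grip scene [0.49740504 0.16517592 0.21473689] [0.49111724 0.13876991 0.16764655] [0.51012293 0.1835308  0.25110194] 303
grip top [0.50254122 0.17238886 0.24911598] [0.49725659 0.16705725 0.24190198] [0.51042209 0.17774587 0.25385338] 21
bed (array([501.1, -66.3]), array([108.8, 328.4]), 88.37) [ 0.49285667 -0.07290882  0.0174782 ]
edge [ 9.9957079e-01 -2.9295437e-02  5.0161880e+02 -1.2011102e+02] -1.6787449
offcut (array([ 348.1, -344.1]), array([ 48.4, 102.3]), 68.91) 513
mug (array([363.8, 273. ]), array([82.2, 93.6]), 83.87) 142
tape (array([664.6, 341.7]), array([117.6,  98.8]), 8.31) 400
orange (array([ 623.1, -318.3]), array([88.6, 92. ]), 17.84) 1070
stop (array([521.1,  54.6]), array([ 66.4, 154.6]), 63.54) 247
S blank [ 0.46709508 -0.1545396   0.09518602]
```

View pics/crop.png

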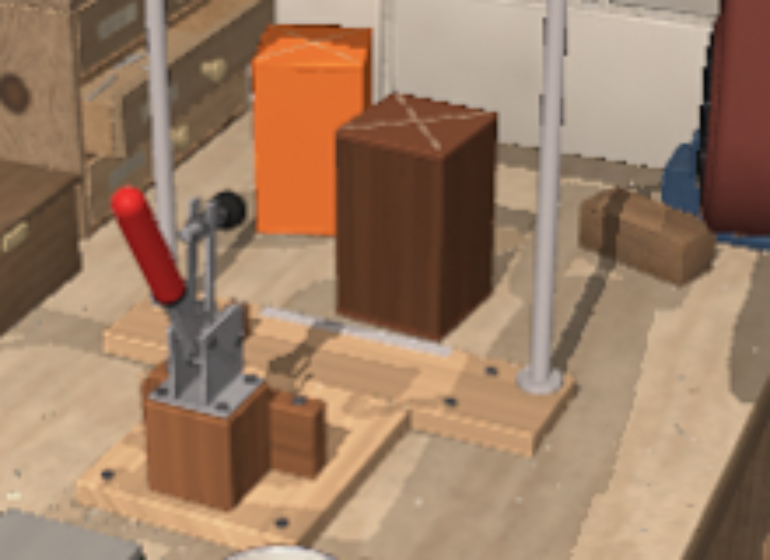

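The crop confirms it: brown blank with pencil diagonals in front of the nosing, the orange one behind it, the clamp open (red grip raised). Next I get the blank's yaw from its side faces, and the arm's heights and widths from the cloud, since the moves can't tilt the tool.

Run:
```python
from h import *
D={n:np.load(n+"0.npz") for n in("scene","top")}
s=cloud("scene",D["scene"]["d"]);t=cloud("top",D["top"]["d"])
for nm,(u0,v0,u1,v1) in {"L":(340,212,362,255),"R":(368,212,378,250)}.items():
    P=s[v0:v1,u0:u1].reshape(-1,3);c=np.median(P,0);n=np.linalg.svd(P-c)[2][2];n*=np.sign(n[1]-n[0]);print(nm,c,n,np.degrees(np.arctan2(n[1],n[0])),(P@n).std())
# arm cloud at forearm/wrist: coordinates radial r and lateral l
a=np.arctan2(-.587,.213);e=np.array([np.cos(a),np.sin(a)]);q=np.array([-e[1],e[0]])
P=t.reshape(-1,3);P=P[(P[:,2]>.2)];r=P[:,:2]@e;l=P[:,:2]@q
for r0 in np.arange(-.1,.8,.05):
    k=(r>r0)&(r<r0+.05)&(abs(l)<.2)
    if k.sum()>5:print(round(r0,2),k.sum(),"z",np.round(np.percentile(P[k,2],[5,50,98]),3),"l",np.round(np.percentile(l[k],[2,98]),3))
Q=s.reshape(-1,3);Q=Q[(Q[:,0]<.3)&(Q[:,1]<.2)]
```

```text
Traceback (most recent call last):
numpy.linalg.LinAlgError: SVD did not converge
```

servo_tool(series=[[[0,0,-50],0,1],[[0,0,-50],0,1]])

```text
time_s: 0.3
tcp_pos: [0.2126, -0.5857, 0.3474]
ee_rot: [0.985, 0.173, -0.0, -0.004]
contact_force: [0.4, -1.3, 1.0]
gripper_width: 0.0853
grasp_force: 0.0
```

Run:
```python
from h import *
D={n:np.load(n+"0.npz") for n in("scene","top")}
s=cloud("scene",D["scene"]["d"]);t=cloud("top",D["top"]["d"])
for nm,(u0,v0,u1,v1) in {"L":(340,212,362,255),"R":(368,212,378,250)}.items():
    P=s[v0:v1,u0:u1].reshape(-1,3);P=P[np.isfinite(P[:,0])];c=np.median(P,0);P=P[np.linalg.norm(P-c,axis=1)<.08];c=P.mean(0);n=np.linalg.svd(P-c)[2][2];n*=np.sign(n[1]-n[0]);print(nm,c,n,np.degrees(np.arctan2(n[1],n[0])),((P-c)@n).std())
a=np.arctan2(-.587,.213);e=np.array([np.cos(a),np.sin(a)]);q=np.array([-e[1],e[0]])
P=t.reshape(-1,3);P=P[(P[:,2]>.2)];r=P[:,:2]@e;l=P[:,:2]@q
for r0 in np.arange(-.1,.8,.05):
    k=(r>r0)&(r<r0+.05)&(abs(l)<.15)
    if k.sum()>5:print(round(r0,2),k.sum(),"z",np.round(np.percentile(P[k,2],[5,50,98]),3),"l",np.round(np.percentile(l[k],[2,98]),3))
print(ctrl.get_state()["joints"])
```

```text
L [ 0.4891162  -0.15897096  0.08589854] [ 0.11719393  0.99310252 -0.00360109] 83.26977234915206 0.002206955941955137
R [ 0.44158206 -0.1892164   0.08853519] [-0.99810896  0.06087426  0.00853391] 176.5098768605887 0.0012116562419781623
-0.1 153 z [0.23  0.359 0.368] l [-0.052  0.051]
-0.05 1662 z [0.32  0.361 0.405] l [-0.052  0.146]
0.0 1589 z [0.327 0.363 0.674] l [-0.078  0.147]
0.05 2079 z [0.362 0.777 0.789] l [0.005 0.148]
0.1 2336 z [0.767 0.785 0.792] l [0.019 0.148]
0.15 1939 z [0.722 0.749 0.771] l [0.006 0.142]
0.2 1729 z [0.687 0.724 0.74 ] l [0.  0.1]
0.25 1633 z [0.666 0.701 0.717] l [-0.012  0.096]
0.3 1535 z [0.65  0.679 0.695] l [-0.018  0.09 ]
0.35 1244 z [0.63  0.659 0.674] l [-0.014  0.082]
0.4 1057 z [0.609 0.636 0.652] l [-0.015  0.073]
0.45 1397 z [0.571 0.608 0.629] l [-0.036  0.073]
0.5 815 z [0.53  0.597 0.608] l [-0.042  0.07 ]
0.55 1534 z [0.437 0.55  0.593] l [-0.046  0.063]
0.6 1462 z [0.493 0.569 0.581] l [-0.051  0.062]
0.65 105 z [0.296 0.558 0.568] l [-0.049  0.057]
0.7 12 z [0.317 0.339 0.363] l [-0.15  -0.143]
0.75 690 z [0.314 0.35  0.379] l [-0.145 -0.01 ]
[-1.33523513e+00  1.57598434e-01  1.50162130e+00  2.15543875e-05
  1.49047937e+00 -1.12182223e-01]
```

servo_tool(series=[[[0,0,-50],0,1],[[0,0,-50],0,1],[[0,0,0],0,1]])

```text
time_s: 0.6
tcp_pos: [0.2136, -0.5898, 0.4609]
ee_rot: [0.985, 0.173, 0.001, 0.008]
contact_force: [0.1, -1.1, 1.3]
gripper_width: 0.0855
grasp_force: 0.0
```

Run:
```python
from h import *
s=ctrl.get_state();print(s["joints"],s["tcp_pos"])
```

```text
[-1.33512016e+00  1.26939281e-01  1.33218568e+00 -9.19919763e-06
  1.66573125e+00 -1.12170255e-01] [ 0.21362331 -0.58980883  0.46091529]
```

servo_tool(series=[[[0,0,0],7.1,1],[[0,0,0],7.1,1],[[0,0,0],7.2,1],[[34,-32,0],0,1],[[34,-32,0],0,1],[[34,-32,0],0,1],[[34,-32,0],0,1],[[34,-32,0],0,1],[[34,-32,0],0,1],[[34,-32,0],0,1],[[34,-32,0],0,1],[[0,0,0],0,1]])

```text
time_s: 1.8
tcp_pos: [0.4949, -0.3342, 0.4488]
ee_rot: [1.0, -0.009, 0.0, -0.002]
contact_force: [-0.3, -1.9, -0.7]
gripper_width: 0.0856
grasp_force: 0.0
```

servo_tool(series=[[[0,0,45],0,1],[[0,0,45],0,1],[[0,0,45],0,1],[[0,0,45],0,1],[[0,0,45],0,1],[[0,0,0],0,1],[[0,0,0],0,1]])

```text
time_s: 2.5
tcp_pos: [0.4906, -0.3386, 0.2245]
ee_rot: [1.0, -0.013, -0.001, -0.001]
contact_force: [-0.0, -0.2, 1.2]
gripper_width: 0.0856
grasp_force: 0.0
```

```bash
cat > armw.py <<'E'
from h import *
st=ctrl.get_state();print(np.round(st["joints"],3),st["tcp_pos"])
im,d=ctrl.capture("scene");cv2.imwrite("pics/s1.png",im[:,:,::-1]);s=cloud("scene",d)
x0,y0,z0=st["tcp_pos"]
P=s.reshape(-1,3);P=P[np.isfinite(P[:,0])]-st["tcp_pos"]
k=(abs(P[:,0])<.11)&(abs(P[:,1])<.12)&(P[:,2]>-.03);P=P[k]
for z in np.arange(-.02,.4,.02):
    k=(P[:,2]>z)&(P[:,2]<z+.02)
    if k.sum()>3:print(f"{z:.2f}",k.sum(),"x",np.round(np.percentile(P[k,0],[3,97]),3),"ymax",np.round(np.percentile(P[k,1],[90,99]),3))
E
python3 armw.py
```

```text
[-0.722  0.181  1.706 -0.     1.258  0.875] [ 0.49059108 -0.33861246  0.2244697 ]
-0.02 35 x [-0.011  0.012] ymax [0.052 0.056]
0.00 126 x [-0.012  0.012] ymax [0.057 0.058]
0.02 75 x [-0.012  0.012] ymax [0.06  0.071]
0.04 110 x [-0.013  0.013] ymax [0.076 0.081]
0.06 35 x [-0.021  0.013] ymax [0.071 0.072]
0.08 112 x [-0.02   0.008] ymax [0.04 0.06]
0.10 164 x [-0.038  0.025] ymax [0.039 0.042]
0.12 229 x [-0.037  0.029] ymax [0.038 0.042]
0.14 242 x [-0.038  0.029] ymax [0.037 0.041]
0.16 211 x [-0.035  0.027] ymax [0.035 0.038]
0.18 224 x [-0.034  0.026] ymax [0.035 0.038]
0.20 243 x [-0.035  0.04 ] ymax [0.034 0.037]
0.22 216 x [-0.034  0.028] ymax [0.034 0.038]
0.24 325 x [-0.061  0.044] ymax [0.053 0.069]
0.26 367 x [-0.088  0.054] ymax [0.086 0.104]
0.28 288 x [-0.089  0.058] ymax [0.114 0.119]
0.30 262 x [-0.048  0.054] ymax [0.111 0.119]
0.32 185 x [-0.051  0.034] ymax [0.113 0.119]
0.34 86 x [-0.052 -0.007] ymax [0.117 0.12 ]
0.36 16 x [-0.098 -0.085] ymax [0.119 0.119]
```

servo_tool(series=[[[0,10,20],0,1],[[0,5,40],0,1],[[0,0,40],0,1],[[0,0,40],0,1],[[0,0,35],0,1],[[0,0,18],0,1],[[0,0,0],0,1],[[0,0,0],0,1]])

```text
time_s: 3.35
tcp_pos: [0.4933, -0.3558, 0.0354]
ee_rot: [1.0, -0.013, 0.002, 0.002]
contact_force: [0.8, 0.1, -0.0]
gripper_width: 0.0855
grasp_force: 0.0
```

```bash
cat > fore.py <<'E'
from h import *
st=ctrl.get_state();print(np.round(st["joints"],3),st["tcp_pos"],np.round(st["contact_force"],1))
im,d=ctrl.capture("scene");cv2.imwrite("pics/s2.png",im[:,:,::-1]);s=cloud("scene",d)
t=np.array(st["tcp_pos"]);b=-t[:2]/np.hypot(*t[:2]);q=np.array([b[1],-b[0]])
if q[1]<0:q=-q
P=s.reshape(-1,3);P=P[np.isfinite(P[:,0])];dd=(P[:,:2]-t[:2])@b;l=(P[:,:2]-t[:2])@q
for a in np.arange(-.08,.36,.04):
    k=(dd>a)&(dd<a+.04)&(abs(l)<.075)&(P[:,2]>.2)
    if k.sum()>5:print(round(a,2),k.sum(),"z",np.round(np.percentile(P[k,2],[1,5,50,99]),3),"l",np.round(np.percentile(l[k],[2,98]),3))
# blank front face / top now
m=(s[...,2]>.143)&(s[...,2]<.157);m[:190]=0;m[222:]=0;m[:,:330]=0;m[:,392:]=0
k,lb,sc,_=cv2.connectedComponentsWithStats(m.astype(np.uint8));M=lb==1+sc[1:,4].argmax();print("top",rect(s[M]),M.sum())
im2,d2=ctrl.capture("top");np.savez("top2.npz",im=im2,d=d2)
E
python3 fore.py
```

```text
[-0.74   0.441  1.775 -0.     0.92   0.856] [ 0.49334279 -0.35579886  0.03541003] [ 0.8  0.1 -0. ]
-0.04 181 z [0.201 0.209 0.317 0.362] l [0.03  0.062]
0.0 934 z [0.201 0.206 0.255 0.384] l [-0.028  0.063]
0.04 538 z [0.297 0.305 0.337 0.419] l [-0.042  0.066]
0.08 468 z [0.328 0.336 0.382 0.452] l [-0.038  0.071]
0.12 636 z [0.362 0.369 0.399 0.473] l [-0.034  0.072]
0.16 701 z [0.378 0.384 0.426 0.516] l [-0.004  0.074]
0.2 418 z [0.349 0.428 0.463 0.511] l [0.025 0.075]
0.24 77 z [0.33  0.332 0.352 0.507] l [0.055 0.075]
top (array([ 483.2, -200.2]), array([93., 92.]), 84.09) 547
```

View pics/s2.png

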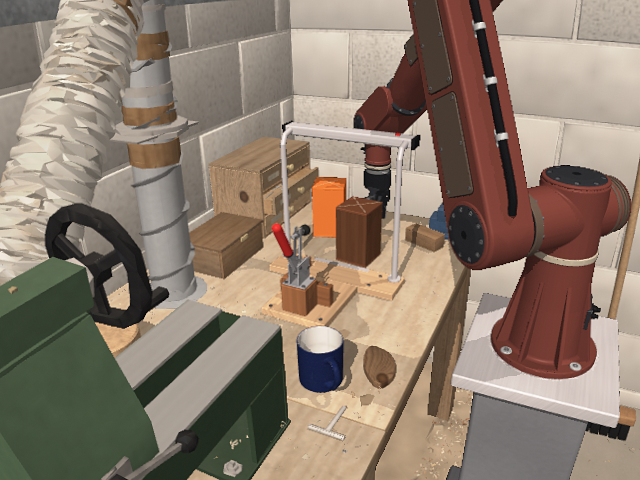

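The tool stands behind the blank, seen at (378,180) under the bar at (350,133), with nothing touched. I push low and slowly.

servo_tool(series=[[[-1,-12,-2],0,1],[[-1,-10,0],0,1],[[0,-8,0],0,1],[[0,-6,0],0,1],[[0,-6,0],0,1],[[0,-6,0],0,1]])

```text
time_s: 4.05
tcp_pos: [0.4912, -0.3062, 0.0351]
ee_rot: [1.0, -0.013, 0.001, 0.001]
contact_force: [1.5, -4.4, 0.8]
gripper_width: 0.0852
grasp_force: 0.0
```

```bash
cat > blk.py <<'E'
from h import *
st=ctrl.get_state();print(np.round(st["tcp_pos"],4),np.round(st["contact_force"],1),st["time_s"])
im,d=ctrl.capture("scene");np.savez("s.npz",im=im,d=d);s=cloud("scene",d)
h=cv2.cvtColor(im,cv2.COLOR_RGB2HSV)
m=(s[...,0]>.38)&(s[...,0]<.6)&(s[...,1]>-.3)&(s[...,1]<-.03)&(s[...,2]>.025)&(s[...,2]<.2)&(im[...,0]<125)&(im[...,0]>im[...,2]+15)
k,lb,sc,_=cv2.connectedComponentsWithStats(m.astype(np.uint8));M=lb==1+sc[1:,4].argmax()
P=s[M];print(M.sum(),"zmax",np.percentile(P[:,2],99.5))
# normals split: fit top, front(+y)
hi=P[P[:,2]>np.percentile(P[:,2],99.5)-.012];print("top",rect(hi),len(hi))
e=np.array([.025,.9997])
for zlo in(.03,.06,.09,.12):
    k=(P[:,2]>zlo)&(P[:,2]<zlo+.03);Q=P[k];
    f=Q[Q[:,0]>.463];c=f.mean(0);
    if len(f)>10:
        a=np.polyfit(f[:,0],f[:,1],1);r=f[:,1]-np.polyval(a,f[:,0]);f=f[abs(r)<.006];a=np.polyfit(f[:,0],f[:,1],1)
        print(zlo,len(f),"front y@.49",round(np.polyval(a,.49),4),"yaw deg",round(np.degrees(-np.arctan(a[0])),2),"xmin",round(np.percentile(Q[:,0],2),4))
E
python3 blk.py
```

```text
[ 0.4912 -0.3062  0.0351] [ 1.5 -4.4  0.8] 4.05
2222 zmax 0.15031615273464824
top (array([ 479.4, -183.3]), array([93.7, 88.7]), 83.46) 421
0.03 244 front y@.49 -0.1429 yaw deg 2.69 xmin 0.4376
0.06 244 front y@.49 -0.1427 yaw deg 3.79 xmin 0.4375
0.09 257 front y@.49 -0.143 yaw deg 3.39 xmin 0.4378
0.12 64 front y@.49 -0.1617 yaw deg -24.86 xmin 0.4383
```

servo_tool(series=[[[0,-6,0],0,1],[[0,-5,0],0,1],[[0,-4,0],0,1],[[0,-2,0],0,1],[[0,0,0],0,1]])

```text
time_s: 4.6
tcp_pos: [0.4908, -0.2885, 0.0344]
ee_rot: [1.0, -0.013, -0.0, 0.0]
contact_force: [1.5, -4.0, 1.9]
gripper_width: 0.0855
grasp_force: 0.0
```

```bash
python3 blk.py
```

```text
[ 0.4908 -0.2885  0.0344] [ 1.5 -4.   1.9] 4.6
2237 zmax 0.15015123190140137
top (array([ 479.5, -167.8]), array([93.4, 87.7]), 88.84) 435
0.03 238 front y@.49 -0.1254 yaw deg 1.42 xmin 0.4358
0.06 240 front y@.49 -0.1256 yaw deg 0.62 xmin 0.436
0.09 207 front y@.49 -0.1261 yaw deg -2.13 xmin 0.4361
0.12 81 front y@.49 -0.1436 yaw deg -29.92 xmin 0.4365
```

servo_tool(series=[[[0,-2,0],0,1],[[0,-2,0],0,1],[[0,0,0],0,1]])

```text
time_s: 4.95
tcp_pos: [0.4911, -0.2859, 0.0348]
ee_rot: [1.0, -0.013, 0.0, 0.001]
contact_force: [-0.9, -6.6, 2.2]
gripper_width: 0.0857
grasp_force: 0.0
```

servo_tool(series=[[[0,-1,0],0,1],[[0,-1,0],0,1],[[0,0,0],0,1]])

```text
time_s: 5.25
tcp_pos: [0.4913, -0.2855, 0.0356]
ee_rot: [1.0, -0.012, 0.0, 0.002]
contact_force: [-2.0, -11.0, 3.1]
gripper_width: 0.0854
grasp_force: 0.0
```

```bash
python3 blk.py
```

```text
[ 0.4913 -0.2855  0.0356] [ -2.  -11.    3.1] 5.25
2321 zmax 0.15141296031839716
top (array([ 479. , -162.3]), array([93.3, 88.7]), 88.86) 489
0.03 239 front y@.49 -0.1232 yaw deg 1.55 xmin 0.4357
0.06 244 front y@.49 -0.1225 yaw deg 1.77 xmin 0.4357
0.09 203 front y@.49 -0.1227 yaw deg -1.53 xmin 0.4357
0.12 36 front y@.49 -0.1397 yaw deg -15.27 xmin 0.4363
```

servo_tool(series=[[[0,5,0],0,1],[[0,15,0],0,1],[[0,20,0],0,1],[[-3,15,-10],0,1],[[-6,0,-30],0,1],[[0,0,-30],0,1],[[0,0,-16],0,1],[[0,0,0],0,1],[[0,0,0],0,1]])

```text
time_s: 6.2
tcp_pos: [0.4803, -0.3374, 0.1201]
ee_rot: [1.0, -0.013, -0.0, -0.0]
contact_force: [-0.4, 0.1, 0.1]
gripper_width: 0.0857
grasp_force: 0.0
```

```bash
python3 blk.py; python3 armw.py
```

```text
[ 0.4803 -0.3374  0.1201] [-0.4  0.1  0.1] 6.2
2332 zmax 0.15018281935374855
top (array([ 480.6, -163.7]), array([90.2, 91. ]), 1.35) 511
0.03 235 front y@.49 -0.1243 yaw deg 1.56 xmin 0.4358
0.06 257 front y@.49 -0.1245 yaw deg 1.51 xmin 0.4354
0.09 232 front y@.49 -0.1247 yaw deg 1.24 xmin 0.4358
0.12 39 front y@.49 -0.1443 yaw deg -8.19 xmin 0.4363
[-0.732  0.282  1.8    0.     1.062  0.865] [ 0.4797416  -0.33680415  0.11900863]
-0.02 104 x [-0.01   0.109] ymax [0.052 0.056]
0.00 197 x [-0.011  0.107] ymax [0.057 0.062]
0.02 184 x [-0.013  0.108] ymax [0.057 0.073]
0.04 159 x [-0.016  0.012] ymax [0.075 0.078]
0.06 186 x [-0.018  0.012] ymax [0.073 0.078]
0.08 198 x [-0.018  0.012] ymax [0.071 0.075]
0.10 149 x [-0.037  0.026] ymax [0.039 0.043]
0.12 210 x [-0.037  0.029] ymax [0.039 0.042]
0.14 171 x [-0.036  0.028] ymax [0.039 0.042]
0.18 69 x [-0.035  0.025] ymax [0.033 0.038]
0.20 219 x [-0.034  0.035] ymax [0.034 0.038]
0.22 198 x [-0.034  0.029] ymax [0.035 0.039]
0.24 301 x [-0.052  0.044] ymax [0.052 0.061]
0.26 360 x [-0.074  0.056] ymax [0.071 0.085]
0.28 407 x [-0.1    0.057] ymax [0.091 0.107]
0.30 285 x [-0.093  0.054] ymax [0.112 0.12 ]
0.32 217 x [-0.087  0.035] ymax [0.115 0.12 ]
0.34 144 x [-0.05   0.011] ymax [0.114 0.119]
0.36 83 x [-0.051 -0.015] ymax [0.118 0.12 ]
0.38 34 x [-0.078 -0.042] ymax [0.119 0.12 ]
```

servo_tool(series=[[[0,-20,0],0,1],[[0,-20,0],0,1],[[0,-16,0],0,1],[[0,0,0],0,1]])

```text
time_s: 6.7
tcp_pos: [0.4814, -0.2778, 0.1193]
ee_rot: [1.0, -0.011, -0.001, -0.001]
contact_force: [0.5, -0.8, -0.1]
gripper_width: 0.0854
grasp_force: 0.0
```

servo_tool(series=[[[0,-8,0],0,1],[[0,-8,0],0,1],[[0,-6,0],0,1],[[0,-3,0],0,1],[[0,0,0],0,1]])

```text
time_s: 7.2
tcp_pos: [0.4843, -0.2603, 0.1239]
ee_rot: [1.0, -0.012, 0.002, 0.004]
contact_force: [-3.1, -7.5, 8.6]
gripper_width: 0.0853
grasp_force: 4.8
```

```bash
python3 blk.py;python3 armw.py|grep -v "^[0-].*0\.[13]"; python3 -c "
import cv2;im=cv2.imread('pics/s1.png');cv2.imwrite('pics/c3.png',cv2.resize(im[80:300,240:480],None,fx=2.5,fy=2.5))"
```

```text
[ 0.4843 -0.2603  0.1239] [-3.1 -7.5  8.6] 7.2
2113 zmax 0.1520411107657943
top (array([ 460.4, -135.2]), array([120.8,  66.6]), 44.7) 312
0.03 229 front y@.49 -0.1219 yaw deg 1.28 xmin 0.4357
0.06 242 front y@.49 -0.1201 yaw deg 0.97 xmin 0.4359
0.09 240 front y@.49 -0.1178 yaw deg 1.45 xmin 0.4358
0.12 221 front y@.49 -0.1173 yaw deg -1.65 xmin 0.4366
[-0.619  0.199  1.892 -0.006  1.042  0.98 ] [ 0.4842805  -0.26045085  0.12380383]
0.04 177 x [-0.017  0.01 ] ymax [0.075 0.078]
0.06 210 x [-0.019  0.01 ] ymax [0.073 0.076]
0.08 200 x [-0.019  0.009] ymax [0.07  0.074]
0.10 163 x [-0.037  0.027] ymax [0.04  0.043]
0.12 227 x [-0.037  0.03 ] ymax [0.04  0.043]
0.14 258 x [-0.037  0.033] ymax [0.039 0.043]
0.16 152 x [-0.032  0.025] ymax [0.038 0.04 ]
0.24 322 x [-0.052  0.043] ymax [0.058 0.068]
0.26 409 x [-0.076  0.051] ymax [0.075 0.086]
```

View pics/c3.png

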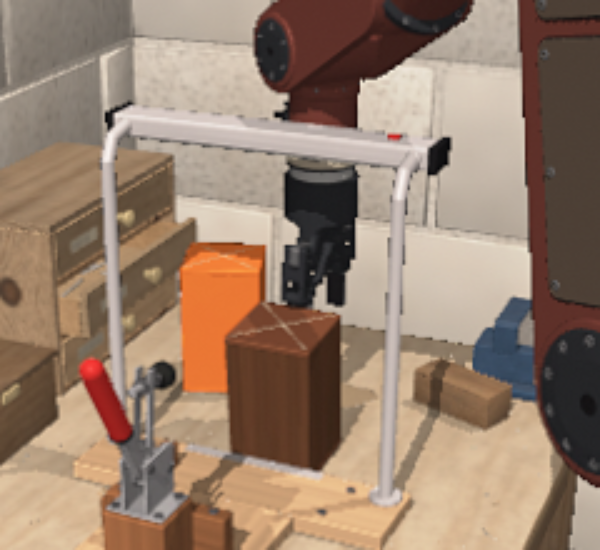

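Pushing at this height rides the sloped finger link up on the top edge. I'll back off, start lower with the knuckle high on the face, and follow the arc upward.

servo_tool(series=[[[0,12,0],0,1],[[-3,18,0],0,1],[[0,15,18],0,1],[[0,0,23],0,1],[[0,0,0],0,1],[[0,0,0],0,1]])

```text
time_s: 7.9
tcp_pos: [0.4775, -0.301, 0.0783]
ee_rot: [1.0, -0.013, -0.001, -0.001]
contact_force: [0.2, -0.2, 1.0]
gripper_width: 0.0855
grasp_force: 0.0
```

```bash
python3 blk.py; python3 armw.py|head -9
```

```text
[ 0.4775 -0.301   0.0783] [ 0.2 -0.2  1. ] 7.9
2275 zmax 0.15025133011398603
top (array([ 479.8, -177.4]), array([115.8,  90.6]), 89.43) 477
0.03 227 front y@.49 -0.1253 yaw deg 1.84 xmin 0.4359
0.06 242 front y@.49 -0.1255 yaw deg 0.97 xmin 0.4358
0.09 249 front y@.49 -0.1255 yaw deg 0.61 xmin 0.4359
0.12 57 front y@.49 -0.1444 yaw deg -27.74 xmin 0.4364
[-0.687  0.3    1.867  0.     0.976  0.91 ] [ 0.47832165 -0.30146668  0.07930591]
-0.02 42 x [-0.043  0.006] ymax [0.114 0.119]
0.00 95 x [-0.043  0.109] ymax [0.111 0.119]
0.02 147 x [-0.042  0.108] ymax [0.1   0.118]
0.04 179 x [-0.04   0.109] ymax [0.097 0.116]
0.06 424 x [-0.039  0.107] ymax [0.112 0.119]
0.08 191 x [-0.018  0.01 ] ymax [0.07  0.075]
0.10 151 x [-0.037  0.027] ymax [0.04  0.043]
0.12 211 x [-0.038  0.03 ] ymax [0.039 0.042]
```

servo_tool(series=[[[1,-12,-2],0,1],[[0,-8,-6],0,1],[[0,-10,-6],0,1],[[0,-10,-5],0,1],[[0,-8,-4],0,1],[[0,0,0],0,1]])

```text
time_s: 8.6
tcp_pos: [0.4813, -0.2522, 0.1033]
ee_rot: [1.0, -0.012, 0.001, 0.0]
contact_force: [1.3, -2.0, 0.7]
gripper_width: 0.0854
grasp_force: 0.0
```

```bash
python3 blk.py; python3 -c "
import cv2,numpy as np;im=np.load('s.npz')['im'][:,:,::-1];cv2.imwrite('pics/c4.png',cv2.resize(im[100:300,260:460],None,fx=2.5,fy=2.5))"
```

```text
[ 0.4813 -0.2522  0.1033] [ 1.3 -2.   0.7] 8.6
1800 zmax 0.1590784971616696
top (array([ 437.9, -138.3]), array([ 7. , 67.4]), 2.46) 55
0.03 186 front y@.49 -0.1154 yaw deg 0.83 xmin 0.4356
0.06 201 front y@.49 -0.1065 yaw deg 1.49 xmin 0.4359
0.09 108 front y@.49 -0.1007 yaw deg -4.18 xmin 0.4358
0.12 162 front y@.49 -0.0902 yaw deg 1.0 xmin 0.4362
```

View pics/c4.png

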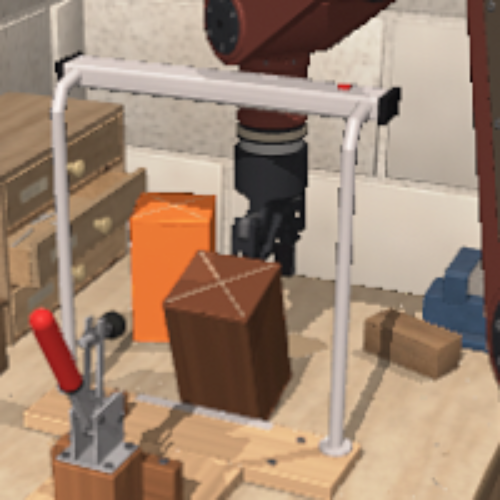

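The blank tips cleanly, leaning about 16° at (225,340) in the crop, and the tool is still behind the bar. I carry on along the arc.

servo_tool(series=[[[0,-8,-4],0,1],[[0,-8,-6],0,1],[[0,-8,-5],0,1],[[0,-5,-3],0,1],[[0,0,0],0,1],[[0,0,0],0,1]])

```text
time_s: 9.25
tcp_pos: [0.4817, -0.2242, 0.1206]
ee_rot: [1.0, -0.013, 0.0, 0.0]
contact_force: [0.3, -0.4, 0.9]
gripper_width: 0.0851
grasp_force: 0.6
```

```bash
python3 blk.py; python3 -c "
import cv2,numpy as np;im=np.load('s.npz')['im'][:,:,::-1];cv2.imwrite('pics/c5.png',cv2.resize(im[100:300,260:460],None,fx=2.5,fy=2.5))"
```

```text
[ 0.4817 -0.2242  0.1206] [ 0.3 -0.4  0.9] 9.25
1607 zmax 0.1637709190963354
top (array([ 438.6, -124. ]), array([45.2,  4.5]), 85.06) 40
0.03 132 front y@.49 -0.1091 yaw deg 0.75 xmin 0.4356
0.06 138 front y@.49 -0.0938 yaw deg 1.45 xmin 0.4361
0.09 111 front y@.49 -0.0815 yaw deg -6.14 xmin 0.4361
0.12 75 front y@.49 -0.0673 yaw deg 1.77 xmin 0.4364
```

View pics/c5.png

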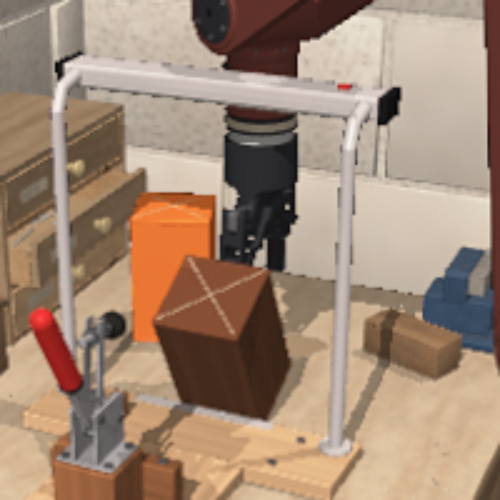

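```bash
cat > tilt.py <<'E'
from h import *
def go(new=True):
    st=ctrl.get_state();print(np.round(st["tcp_pos"],4),np.round(st["contact_force"],1),st["time_s"])
    im,d=ctrl.capture("scene");np.savez("s.npz",im=im,d=d);s=cloud("scene",d)
    m=(s[...,0]>.42)&(s[...,0]<.55)&(s[...,1]>-.3)&(s[...,1]<.07)&(s[...,2]>.024)&(s[...,2]<.2)&(im[...,0]<130)&(im[...,0]>im[...,2]+15)
    k,lb,sc,_=cv2.connectedComponentsWithStats(m.astype(np.uint8));P=s[lb==1+sc[1:,4].argmax()]
    rng=np.random.default_rng(0)
    for i in range(3):
        best=None
        for _ in range(400):
            a=P[rng.choice(len(P),3,replace=False)];n=np.cross(a[1]-a[0],a[2]-a[0]);L=np.linalg.norm(n)
            if L<1e-4:continue
            n/=L;k=abs((P-a[0])@n)<.002
            if best is None or k.sum()>best.sum():best=k
        Q=P[best];c=Q.mean(0);n=np.linalg.svd(Q-c)[2][2];n*=np.sign(n[1]) if abs(n[1])>.5 and n[2]<.8 else (np.sign(n[2]) if abs(n[2])>.5 else -np.sign(n[0]))
        print("plane",len(Q),"c",np.round(c,4),"n",np.round(n,3),"min",np.round(np.percentile(Q,1,axis=0),3),"max",np.round(np.percentile(Q,99,axis=0),3))
        P=P[~best]
        if len(P)<60:break
if __name__=="__main__":go()
E
python3 tilt.py
```

```text
[ 0.4817 -0.2244  0.1205] [1.1 0.2 1.6] 9.3
plane 795 c [ 0.4806 -0.0914  0.0806] n [ 0.017  0.891 -0.454] min [ 0.438 -0.12   0.025] max [ 0.525 -0.065  0.131]
plane 652 c [ 0.4378 -0.1322  0.0936] n [-1.     0.027 -0.   ] min [ 0.435 -0.191  0.025] max [ 0.44  -0.072  0.165]
plane 124 c [ 0.4811 -0.0901  0.0778] n [ 0.015  0.892 -0.453] min [ 0.442 -0.117  0.025] max [ 0.522 -0.063  0.131]
```

servo_tool(series=[[[0,12,6],0,1],[[0,12,7],0,1],[[0,12,6],0,1],[[0,24,13],0,1],[[0,26,14],0,1]])

```text
time_s: 9.85
tcp_pos: [0.479, -0.312, 0.0733]
ee_rot: [1.0, -0.013, -0.0, 0.0]
contact_force: [0.3, -0.8, 0.1]
gripper_width: 0.0857
grasp_force: 0.0
```

servo_tool(series=[[[0,0,0],0,1]])

```text
time_s: 9.95
tcp_pos: [0.4776, -0.313, 0.0717]
ee_rot: [1.0, -0.015, -0.001, -0.001]
contact_force: [-0.2, 1.3, -0.5]
gripper_width: 0.0853
grasp_force: 0.0
```

servo_tool(series=[[[0,0,0],0,1],[[0,0,0],0,1]])

```text
time_s: 10.15
tcp_pos: [0.479, -0.31, 0.074]
ee_rot: [1.0, -0.013, -0.0, -0.0]
contact_force: [-0.5, -0.7, -0.1]
gripper_width: 0.0852
grasp_force: 0.0
```

```bash
python3 tilt.py
```

```text
[ 0.479 -0.31   0.074] [-0.5 -0.7 -0.1] 10.15
plane 905 c [ 0.4801 -0.1325  0.0901] n [0.02  1.    0.006] min [ 0.438 -0.135  0.026] max [ 0.523 -0.13   0.148]
plane 495 c [ 0.4376 -0.1723  0.0902] n [-1.    -0.008  0.004] min [ 0.436 -0.217  0.026] max [ 0.44  -0.133  0.148]
plane 351 c [ 0.482  -0.1357  0.0806] n [0.027 1.    0.008] min [ 0.44  -0.139  0.024] max [ 0.525 -0.134  0.149]
```

servo_tool(series=[[[1,4,20],0,1],[[0,0,19],0,1],[[0,-10,0],0,1],[[0,-8,0],0,1],[[0,-5,0],0,1],[[0,-4,0],0,1],[[0,-2,0],0,1],[[0,0,0],0,1]])

```text
time_s: 11.0
tcp_pos: [0.4824, -0.2865, 0.0373]
ee_rot: [1.0, -0.012, 0.002, 0.002]
contact_force: [-0.3, -4.5, 1.0]
gripper_width: 0.0852
grasp_force: 0.0
```

servo_tool(series=[[[0,-1,0],0,1],[[0,0,0],0,1],[[0,0,0],0,1]])

```text
time_s: 11.3
tcp_pos: [0.4821, -0.286, 0.0368]
ee_rot: [1.0, -0.013, 0.001, 0.002]
contact_force: [-0.4, -6.1, 1.0]
gripper_width: 0.0856
grasp_force: 0.0
```

servo_tool(series=[[[0,5,0],0,1],[[0,14,-15],0,1],[[0,0,-25],0,1],[[0,0,0],0,1],[[0,0,0],0,1]])

```text
time_s: 11.8
tcp_pos: [0.4805, -0.3029, 0.0755]
ee_rot: [1.0, -0.013, 0.0, -0.0]
contact_force: [-1.0, -0.2, -0.1]
gripper_width: 0.0855
grasp_force: 0.0
```

```bash
python3 tilt.py
```

```text
[ 0.4805 -0.3029  0.0755] [-1.  -0.2 -0.1] 11.8
plane 957 c [ 0.4819 -0.1248  0.0886] n [ 0.011  1.    -0.009] min [ 0.439 -0.127  0.026] max [ 0.525 -0.122  0.149]
plane 487 c [ 0.4383 -0.159   0.087 ] n [-1.     0.016  0.001] min [ 0.436 -0.201  0.025] max [ 0.441 -0.121  0.149]
plane 327 c [ 0.4805 -0.1217  0.0785] n [ 0.015  1.    -0.007] min [ 0.442 -0.124  0.025] max [ 0.524 -0.119  0.147]
```

servo_tool(series=[[[0,-18,-9],0,1],[[0,-28,-17],0,1],[[0,-32,-19],0,1],[[0,3,-2],0,1],[[0,0,0],0,1],[[0,0,0],0,1]])

```text
time_s: 12.45
tcp_pos: [0.4816, -0.2283, 0.121]
ee_rot: [1.0, -0.013, -0.001, -0.001]
contact_force: [1.3, -0.4, 0.6]
gripper_width: 0.0854
grasp_force: 0.0
```

```bash
python3 tilt.py; python3 -c "
import cv2,numpy as np;im=np.load('s.npz')['im'][:,:,::-1];cv2.imwrite('pics/c6.png',cv2.resize(im[100:340,240:460],None,fx=2.5,fy=2.5))"
```

```text
[ 0.4816 -0.2283  0.121 ] [ 1.3 -0.4  0.6] 12.45
plane 918 c [ 0.483  -0.0807  0.1042] n [ 0.003 -0.003  1.   ] min [ 0.439 -0.157  0.102] max [ 0.526 -0.012  0.106]
plane 748 c [ 0.4402 -0.0732  0.0634] n [-1.     0.021  0.002] min [ 0.437 -0.157  0.025] max [0.443 0.065 0.102]
plane 602 c [ 0.4873 -0.0112  0.0635] n [0.035 0.999 0.002] min [ 0.445 -0.014  0.025] max [ 0.528 -0.008  0.102]
```

View pics/c6.png

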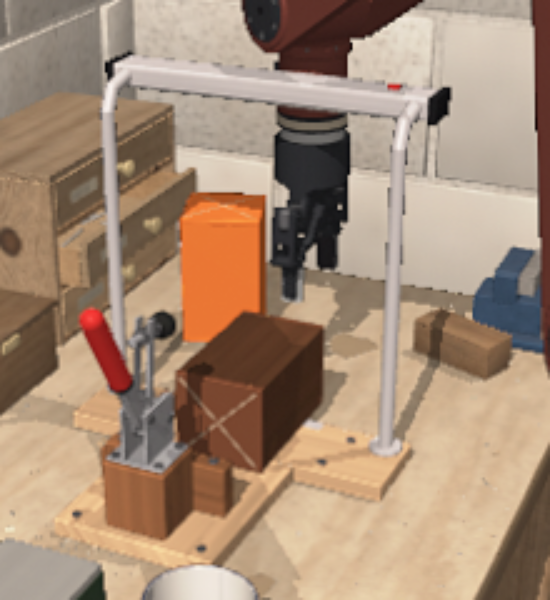

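The blank now lies on the bed: the end with the diagonals at (215,420), head about 111 mm along. It needs 64 mm more. The bar blocks a straight push from behind, so I go over it and drag the blank with closed fingers pressed on its top.

servo_tool(series=[[[0,30,0],0,1],[[0,15,-35],0,1],[[0,0,-50],-8.5,-1],[[0,0,-50],-8.5,-1],[[0,0,-50],-8.5,-1],[[0,0,-50],-8.5,-1],[[0,0,-50],-8.5,-1],[[0,0,-10],-8.5,-1],[[0,0,0],-8.5,-1],[[0,0,0],-8.5,-1],[[0,0,0],-8.5,-1],[[0,0,0],-8.5,-1]])

```text
time_s: 13.7
tcp_pos: [0.4809, -0.2742, 0.4159]
ee_rot: [0.744, 0.668, -0.0, -0.001]
contact_force: [-0.2, -0.1, 0.5]
gripper_width: 0.0
grasp_force: 0.0
```

servo_tool(series=[[[0,0,0],-5,-1],[[40,0,0],0,-1],[[45,0,0],0,-1],[[45,0,0],0,-1],[[40,0,0],0,-1],[[20,0,0],0,-1],[[0,0,0],0,-1],[[0,0,0],0,-1]])

```text
time_s: 14.5
tcp_pos: [0.4861, -0.084, 0.4165]
ee_rot: [0.716, 0.698, -0.001, -0.0]
contact_force: [-0.4, 0.2, 0.9]
gripper_width: 0.0003
grasp_force: 0.0
```

```bash
python3 armw.py;  python3 - <<'E'
from h import *
# profile toward -y from top view? use scene cloud min y of visible; clamp foot position
im,d=ctrl.capture("scene");s=cloud("scene",d)
m=(s[...,0]>.4)&(s[...,0]<.6)&(s[...,1]>.0)&(s[...,1]<.25)&(s[...,2]>.13)&(s[...,2]<.3)
P=s[m]
for z in np.arange(.13,.28,.02):
    Q=P[(P[:,2]>z)&(P[:,2]<z+.02)]
    if len(Q)>3:print("clamp z",round(z,2),"y",np.round(np.percentile(Q[:,1],[2,98]),3),"x",np.round(np.percentile(Q[:,0],[2,98]),3))
E
```

```text
[-3.130e-01 -1.560e-01  1.691e+00 -1.000e-03  1.608e+00 -2.870e-01] [ 0.48612723 -0.08402433  0.41647212]
-0.02 104 x [-0.014  0.012] ymax [0.013 0.015]
0.00 131 x [-0.014  0.012] ymax [0.013 0.016]
0.02 286 x [-0.036  0.032] ymax [0.015 0.017]
0.04 383 x [-0.051  0.046] ymax [0.017 0.02 ]
0.06 484 x [-0.061  0.053] ymax [0.019 0.023]
0.08 392 x [-0.042  0.035] ymax [0.016 0.022]
0.10 312 x [-0.038  0.027] ymax [0.037 0.039]
0.12 379 x [-0.038  0.026] ymax [0.038 0.041]
0.14 369 x [-0.038  0.025] ymax [0.037 0.041]
0.16 361 x [-0.035  0.023] ymax [0.035 0.038]
0.18 361 x [-0.035  0.025] ymax [0.035 0.038]
0.20 411 x [-0.034  0.031] ymax [0.034 0.036]
0.22 34 x [-0.032  0.032] ymax [0.034 0.037]
clamp z 0.13 y [0.073 0.129] x [0.488 0.512]
clamp z 0.15 y [0.095 0.145] x [0.492 0.508]
clamp z 0.17 y [0.066 0.154] x [0.49  0.508]
clamp z 0.19 y [0.06  0.165] x [0.49  0.508]
clamp z 0.21 y [0.155 0.178] x [0.492 0.508]
clamp z 0.23 y [0.166 0.183] x [0.493 0.509]
clamp z 0.25 y [0.172 0.179] x [0.497 0.504]
```

servo_tool(series=[[[2,0,50],0,-1],[[0,0,50],0,-1],[[0,0,50],0,-1],[[0,0,50],0,-1],[[0,0,45],0,-1],[[0,0,25],0,-1],[[0,0,10],0,-1],[[0,0,5],0,-1],[[0,0,0],0,-1]])

```text
time_s: 15.5
tcp_pos: [0.4869, -0.0823, 0.133]
ee_rot: [0.716, 0.698, 0.0, 0.001]
contact_force: [0.1, -0.3, -0.8]
gripper_width: -0.0
grasp_force: 0.0
```

servo_tool(series=[[[0,0,4],0,-1],[[0,0,3],0,-1],[[0,0,0],0,-1]])

```text
time_s: 15.8
tcp_pos: [0.4865, -0.0815, 0.1259]
ee_rot: [0.716, 0.698, 0.0, 0.001]
contact_force: [0.5, -0.4, -0.3]
gripper_width: 0.0001
grasp_force: 0.0
```

servo_tool(series=[[[0,0,3],0,-1],[[0,0,3],0,-1],[[0,0,0],0,-1]])

```text
time_s: 16.1
tcp_pos: [0.4871, -0.0816, 0.1249]
ee_rot: [0.716, 0.698, -0.0, -0.0]
contact_force: [-12.3, 3.1, 28.4]
gripper_width: -0.0002
grasp_force: 14.4
```

servo_tool(series=[[[0,0,2],0,-1],[[0,0,1],0,-1],[[0,0,0],0,-1]])

```text
time_s: 16.4
tcp_pos: [0.4873, -0.0817, 0.1249]
ee_rot: [0.716, 0.698, -0.001, -0.001]
contact_force: [-18.8, 5.2, 45.6]
gripper_width: 0.0001
grasp_force: 22.6
```

servo_tool(series=[[[3,0,-1],0,-1],[[4,0,0],0,-1],[[4,0,0],0,-1],[[4,0,0],0,-1],[[0,0,0],0,-1]])

```text
time_s: 16.9
tcp_pos: [0.4914, -0.0727, 0.1249]
ee_rot: [0.715, 0.699, -0.002, 0.008]
contact_force: [-7.3, -13.6, 26.3]
gripper_width: 0.0001
grasp_force: 12.7
```

```bash
python3 tilt.py
```

```text
[ 0.4914 -0.0727  0.1249] [ -7.3 -13.6  26.3] 16.9
plane 764 c [ 0.4402 -0.0776  0.0654] n [-1.     0.026  0.006] min [ 0.437 -0.157  0.025] max [0.444 0.017 0.105]
plane 729 c [ 0.4786 -0.0764  0.1042] n [ 0.    -0.002  1.   ] min [ 0.442 -0.158  0.102] max [ 0.527 -0.01   0.106]
plane 602 c [ 0.486  -0.0111  0.0647] n [ 0.02   1.    -0.004] min [ 0.445 -0.013  0.025] max [ 0.527 -0.009  0.102]
```

Dragging slips: pad friction is about the same as the bed's. The blank's rear must still be pushed from under the bar, which needs a lean. I test whether commanding past the arm's inner reach limit tilts the tool, away from the bench.

servo_tool(series=[[[0,0,-30],0,-1],[[0,0,-50],0,-1],[[0,0,-50],0,-1],[[0,0,-50],0,-1],[[0,0,-50],0,-1],[[0,0,-50],0,-1],[[0,0,-15],0,-1],[[-27,-41,0],0,-1],[[-27,-41,0],0,-1],[[-27,-41,0],0,-1],[[-27,-41,0],0,-1],[[-27,-41,0],0,-1]])

```text
time_s: 18.15
tcp_pos: [0.2765, -0.1963, 0.4118]
ee_rot: [0.716, 0.699, -0.0, 0.0]
contact_force: [0.1, -1.3, -0.1]
gripper_width: -0.0001
grasp_force: 0.0
```

servo_tool(series=[[[-27,-41,0],0,-1],[[-27,-41,0],0,-1],[[-27,-41,0],0,-1],[[-27,-41,0],0,-1],[[-27,-41,0],0,-1],[[-27,-41,0],0,-1],[[0,-30,0],0,-1],[[0,0,0],0,-1]])

```text
time_s: 18.95
tcp_pos: [-0.005, -0.351, 0.4114]
ee_rot: [0.718, 0.696, 0.0, -0.001]
contact_force: [-0.1, 0.2, 0.6]
gripper_width: 0.0002
grasp_force: 0.0
```

servo_tool(series=[[[40,0,0],0,-1],[[40,0,0],0,-1],[[40,0,0],0,-1]])

```text
time_s: 19.25
tcp_pos: [0.0021, -0.2417, 0.4134]
ee_rot: [0.716, 0.698, 0.006, -0.005]
contact_force: [4.7, 45.7, 9.5]
gripper_width: -0.0002
grasp_force: 0.0
```

```bash
python3 -c "
from h import *
s=ctrl.get_state();print(s['joints'],s['tcp_pos'],R.from_quat(s['ee_rot']).as_matrix()[:,2])"
```

```text
[-1.85207764 -0.77777244  2.0947107  -0.00315524  1.84109581 -1.82857119] [ 0.00211705 -0.2417191   0.41339007] [ 0.00164288  0.01663978 -0.9998602 ]
```

servo_tool(series=[[[0,0,0],0,-1],[[0,0,0],0,-1]])

```text
time_s: 19.45
tcp_pos: [0.0017, -0.244, 0.4138]
ee_rot: [0.716, 0.698, 0.003, -0.003]
contact_force: [0.0, -0.1, 0.5]
gripper_width: 0.0001
grasp_force: 0.0
```

servo_tool(series=[[[15,0,0],0,-1],[[15,0,0],0,-1]])

```text
time_s: 19.65
tcp_pos: [0.0025, -0.2379, 0.4186]
ee_rot: [0.716, 0.698, 0.01, -0.01]
contact_force: [-0.2, -0.5, 0.2]
gripper_width: 0.0003
grasp_force: 0.0
```

```bash
python3 -c "
from h import *
s=ctrl.get_state();print(s['joints'],s['tcp_pos'],s['contact_force'],R.from_quat(s['ee_rot']).as_matrix()[:,2])"
```

```text
[-1.84865818 -0.7767864   2.08510245 -0.00866288  1.86071117 -1.82619112] [ 0.00246934 -0.23789766  0.41856621] [-0.19127255 -0.47847866  0.24708983] [-4.55935265e-04  2.86649814e-02 -9.99588971e-01]
```

Promising: the tool leaned about 1.6° toward +y at the limit. I push further to see whether it accumulates and holds.

servo_tool(series=[[[40,0,0],0,-1],[[40,0,0],0,-1],[[40,0,0],0,-1],[[40,0,0],0,-1],[[40,0,0],0,-1],[[40,0,0],0,-1]])

```text
time_s: 20.25
tcp_pos: [0.0164, -0.1856, 0.4771]
ee_rot: [0.713, 0.696, 0.058, -0.064]
contact_force: [0.2, 0.2, -0.5]
gripper_width: -0.0001
grasp_force: 0.0
```

servo_tool(series=[[[0,0,0],0,-1],[[0,0,0],0,-1]])

```text
time_s: 20.45
tcp_pos: [0.0162, -0.1863, 0.4764]
ee_rot: [0.713, 0.696, 0.057, -0.064]
contact_force: [-0.1, -0.1, -0.0]
gripper_width: -0.0003
grasp_force: 0.0
```

```bash
python3 -c "
from h import *
s=ctrl.get_state();print(s['joints'],s['tcp_pos'],s['contact_force'],R.from_quat(s['ee_rot']).as_matrix()[:,2])"
```

```text
[-1.79541814 -0.77653867  1.98706919 -0.05137918  2.09598062 -1.79268284] [ 0.01621854 -0.18632951  0.47643719] [-0.12646374 -0.10127704 -0.03881455] [-0.00666211  0.17033749 -0.98536326]
```

The lean persists (9.8° toward +y), which is the lean I need. I continue to about 30°, watching clearance from the base.

servo_tool(series=[[[50,0,0],0,0],[[50,0,0],0,-1],[[50,0,0],0,-1],[[50,0,0],0,-1],[[50,0,0],0,-1],[[50,0,0],0,-1]])

```text
time_s: 21.05
tcp_pos: [0.068, -0.0827, 0.6192]
ee_rot: [0.707, 0.69, 0.092, -0.122]
contact_force: [0.7, -0.1, -0.4]
gripper_width: 0.0003
grasp_force: 0.0
```

```bash
cat > st.py <<'E'
from h import *
s=ctrl.get_state();M=R.from_quat(s['ee_rot']).as_matrix();z=M[:,2]
print(s["time_s"],np.round(s['joints'],3),np.round(s['tcp_pos'],4),np.round(s['contact_force'],1),"w",round(s["gripper_width"],4));print(np.round(M,3).tolist(),"lean",round(np.degrees(np.arccos(-z[2])),1))
E
python3 st.py
```

```text
21.05 [-1.518 -0.776  1.73  -0.038  2.493 -1.52 ] [ 0.068  -0.0827  0.6192] [ 0.7 -0.1 -0.4] w 0.0003
[[0.03, 0.999, -0.039], [0.954, -0.017, 0.3], [0.299, -0.046, -0.953]] lean 17.6
```

servo_tool(series=[[[-37,-10,28],0,-1],[[-37,-10,28],0,-1],[[-37,-10,28],0,-1],[[-37,-10,28],0,-1],[[45,0,20],0,-1],[[45,0,20],0,-1],[[45,0,20],0,-1]])

```text
time_s: 21.75
tcp_pos: [0.0378, -0.1319, 0.4728]
ee_rot: [0.703, 0.687, 0.11, -0.148]
contact_force: [0.5, 0.7, -0.4]
gripper_width: -0.0002
grasp_force: 0.0
```

```bash
python3 st.py
```

```text
21.75 [-1.648 -0.776  2.021 -0.1    2.257 -1.674] [ 0.0378 -0.1319  0.4728] [ 0.5  0.7 -0.4] w -0.0002
[[0.033, 0.998, -0.05], [0.933, -0.013, 0.359], [0.358, -0.058, -0.932]] lean 21.3
```

servo_tool(series=[[[45,-5,22],0,-1],[[45,-5,22],0,-1],[[45,-5,22],0,-1],[[45,-5,22],0,-1]])

```text
time_s: 22.15
tcp_pos: [0.0716, -0.0881, 0.5018]
ee_rot: [0.694, 0.681, 0.129, -0.195]
contact_force: [-0.1, 0.8, 1.3]
gripper_width: -0.0002
grasp_force: 0.0
```

```bash
python3 st.py
```

```text
22.15 [-1.451 -0.776  1.99  -0.049  2.399 -1.461] [ 0.0716 -0.0881  0.5018] [-0.1  0.8  1.3] w -0.0002
[[0.039, 0.995, -0.087], [0.894, 0.004, 0.447], [0.446, -0.095, -0.89]] lean 27.1
```

servo_tool(series=[[[45,-10,25],0,-1],[[45,-10,25],0,-1],[[45,-10,25],0,-1],[[0,0,0],0,-1]])

```text
time_s: 22.55
tcp_pos: [0.1043, -0.0402, 0.5343]
ee_rot: [0.683, 0.681, 0.132, -0.229]
contact_force: [-0.4, 0.2, -0.0]
gripper_width: -0.0
grasp_force: 0.0
```

```bash
python3 st.py
```

```text
22.55 [-1.215 -0.777  1.946  0.081  2.503 -1.16 ] [ 0.1043 -0.0402  0.5343] [-0.4  0.2 -0. ] w -0.0
[[0.038, 0.991, -0.131], [0.87, 0.032, 0.492], [0.491, -0.133, -0.861]] lean 30.6
```

Lean of 30.6° obtained, almost purely toward the cradle's +x. Next I go over behind the blank, then spin so the open finger's back leads.

servo_tool(series=[[[-23,37,-12],0,1],[[-23,37,-12],0,1],[[-23,37,-12],0,1],[[-23,37,-12],0,1],[[-23,37,-12],0,1],[[-23,37,-12],0,1],[[-23,37,-12],0,1],[[-23,37,-12],0,1],[[-23,37,-12],0,1],[[-23,37,-12],0,1],[[0,0,0],0,1]])

```text
time_s: 23.65
tcp_pos: [0.4784, -0.2941, 0.4657]
ee_rot: [0.685, 0.677, 0.132, -0.233]
contact_force: [-0.5, 0.1, -1.3]
gripper_width: 0.0854
grasp_force: 0.0
```

servo_tool(series=[[[0,0,0],8.2,1],[[0,0,0],8.2,1],[[0,0,0],8.2,1],[[0,0,0],8.2,1],[[0,0,0],8.2,1],[[0,0,0],8.2,1],[[0,0,0],8.2,1],[[0,0,0],8.2,1],[[0,0,0],8.2,1],[[0,0,0],8.2,1],[[0,0,0],8,1],[[0,0,0],0,1]])

```text
time_s: 24.85
tcp_pos: [0.4749, -0.291, 0.4735]
ee_rot: [0.964, -0.005, -0.068, -0.256]
contact_force: [0.4, 0.4, -0.2]
gripper_width: 0.085
grasp_force: 0.0
```

```bash
python3 st.py; python3 tilt.py
```

```text
24.85 [-0.806  0.234  1.259  0.294  2.108  0.867] [ 0.4749 -0.291   0.4735] [ 0.4  0.4 -0.2] w 0.085
[[0.991, -0.044, -0.129], [0.025, -0.869, 0.494], [-0.134, -0.492, -0.86]] lean 30.7
[ 0.4749 -0.291   0.4735] [ 0.4  0.4 -0.2] 24.85
plane 887 c [ 0.482  -0.0823  0.104 ] n [ 0.01  -0.001  1.   ] min [ 0.44  -0.156  0.102] max [ 0.526 -0.01   0.106]
plane 738 c [ 0.4402 -0.0687  0.0628] n [-1.     0.018  0.007] min [ 0.437 -0.158  0.025] max [0.443 0.068 0.102]
plane 646 c [ 0.4857 -0.0113  0.064 ] n [0.018 1.    0.011] min [ 0.443 -0.014  0.025] max [ 0.528 -0.009  0.102]
```

servo_tool(series=[[[6,21,39],0,1],[[6,21,39],0,1],[[6,21,39],0,1],[[6,21,39],0,1],[[6,21,39],0,1],[[6,21,39],0,1],[[6,21,39],0,1],[[6,21,39],0,1],[[0,0,0],0,1],[[0,0,0],0,1]])

```text
time_s: 25.9
tcp_pos: [0.4752, -0.2807, 0.1167]
ee_rot: [0.964, -0.004, -0.069, -0.257]
contact_force: [0.2, -0.3, 1.1]
gripper_width: 0.0852
grasp_force: 0.0
```

```bash
python3 st.py
python3 - <<'E'
from h import *
st=ctrl.get_state();im,d=ctrl.capture("scene");s=cloud("scene",d)
cv2.imwrite("pics/c7.png",cv2.resize(im[60:320,240:500,::-1],None,fx=2.2,fy=2.2))
t=np.array(st["tcp_pos"]);P=s.reshape(-1,3);P=P[np.isfinite(P[:,0])]
# arm points in front: max y by height over bar band
for z in np.arange(.08,.5,.03):
    k=(P[:,2]>z)&(P[:,2]<z+.03)&(P[:,0]>.30)&(P[:,0]<.6)&(P[:,1]>-.55)&(P[:,1]<-.186)
    Q=P[k]
    if len(Q)>5:
        i=np.argsort(Q[:,1])[-max(3,len(Q)//50):];print(round(z,2),len(Q),"max y",np.round(np.median(Q[i],0),3))
E
```

```text
25.9 [-0.795  0.482  1.62   0.257  1.52   0.708] [ 0.4752 -0.2807  0.1167] [ 0.2 -0.3  1.1] w 0.0852
[[0.99, -0.043, -0.131], [0.028, -0.868, 0.496], [-0.135, -0.494, -0.859]] lean 30.8
0.08 256 max y [ 0.599 -0.277  0.093]
0.11 304 max y [ 0.478 -0.235  0.136]
0.14 358 max y [ 0.477 -0.232  0.147]
0.17 269 max y [ 0.475 -0.234  0.192]
0.2 355 max y [ 0.478 -0.246  0.202]
0.23 365 max y [ 0.485 -0.27   0.231]
0.26 76 max y [ 0.498 -0.318  0.263]
0.29 257 max y [ 0.498 -0.348  0.306]
0.32 496 max y [ 0.522 -0.357  0.348]
0.35 585 max y [ 0.501 -0.325  0.378]
0.38 448 max y [ 0.419 -0.285  0.408]
0.41 607 max y [ 0.399 -0.264  0.439]
0.44 526 max y [ 0.374 -0.236  0.468]
0.47 361 max y [ 0.358 -0.208  0.497]
```

View pics/c7.png

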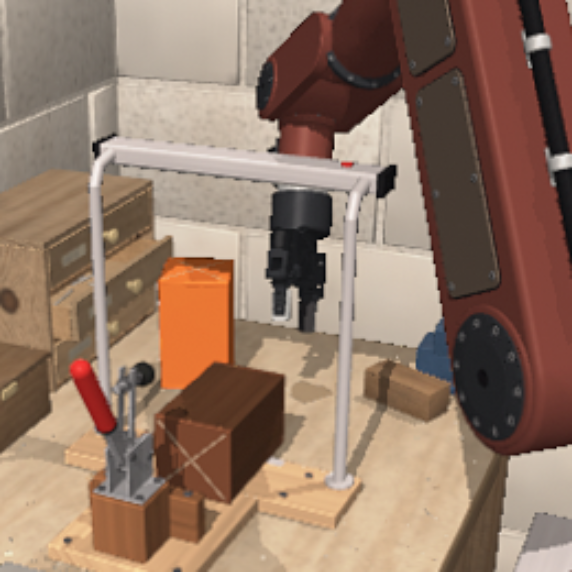

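The tool leans back under the bar as wanted: fingers at (295,305), bar at (240,165), blank rear ahead. I spin back so the near-shut fingertips lead, which leaves more room under the bar.

servo_tool(series=[[[0,0,0],-8.2,-0.3],[[0,0,0],-8.2,-0.3],[[0,0,0],-8.2,-0.3],[[0,0,0],-8.2,-0.3],[[0,0,0],-8.2,-0.3],[[0,0,0],-8.2,-0.3],[[0,0,0],-8.2,-0.3],[[0,0,0],-8.2,-0.3],[[0,0,0],-8.2,-0.3],[[0,0,0],-8.2,-0.3],[[0,0,0],-8,-0.3],[[0,0,0],0,-0.3]])

```text
time_s: 27.15
tcp_pos: [0.4778, -0.283, 0.1206]
ee_rot: [0.685, 0.68, 0.133, -0.226]
contact_force: [0.7, -0.6, 0.7]
gripper_width: 0.0302
grasp_force: 0.0
```

```bash
cat > prof.py <<'E'
from h import *
st=ctrl.get_state();im,d=ctrl.capture("scene");s=cloud("scene",d);np.savez("s.npz",im=im,d=d)
t=np.array(st["tcp_pos"]);P=s.reshape(-1,3);P=P[np.isfinite(P[:,0])]-t
for z in np.arange(-.04,.36,.015):
    k=(P[:,2]>z)&(P[:,2]<z+.015)&(abs(P[:,0]+.05)<.14)&(P[:,1]>-.25)&(P[:,1]+t[1]<-.186)
    Q=P[k]
    if len(Q)>5:
        i=np.argsort(Q[:,1])[-max(3,len(Q)//50):];print(round(z,3),len(Q),"max y rel",np.round(np.median(Q[i],0),3))
E
python3 st.py;python3 prof.py
```

```text
27.15 [-0.794  0.477  1.616  0.257  1.519 -0.862] [ 0.4778 -0.283   0.1206] [ 0.7 -0.6  0.7] w 0.0302
[[0.04, 0.991, -0.125], [0.872, 0.026, 0.489], [0.488, -0.129, -0.863]] lean 30.3
-0.04 32 max y rel [ 0.087 -0.004 -0.029]
-0.025 34 max y rel [ 0.016  0.021 -0.013]
-0.01 95 max y rel [-0.018  0.021 -0.007]
0.005 97 max y rel [-0.017  0.011  0.006]
0.02 167 max y rel [-0.019  0.004  0.03 ]
0.035 195 max y rel [-0.02  -0.001  0.036]
0.05 227 max y rel [-0.015 -0.006  0.052]
0.065 237 max y rel [-0.007 -0.015  0.066]
0.08 192 max y rel [-0.    -0.02   0.082]
0.095 116 max y rel [ 0.02  -0.021  0.107]
0.11 183 max y rel [ 0.013 -0.019  0.114]
0.125 176 max y rel [ 0.013 -0.025  0.126]
0.14 77 max y rel [ 0.023 -0.035  0.141]
0.17 74 max y rel [ 0.014 -0.063  0.183]
0.185 171 max y rel [ 0.017 -0.062  0.186]
0.2 206 max y rel [ 0.026 -0.073  0.203]
0.215 257 max y rel [ 0.056 -0.08   0.229]
0.23 282 max y rel [ 0.043 -0.063  0.244]
0.245 292 max y rel [ 0.028 -0.044  0.257]
0.26 190 max y rel [ 0.01  -0.025  0.274]
0.275 235 max y rel [-0.071 -0.006  0.289]
0.29 333 max y rel [-0.053  0.004  0.302]
0.305 296 max y rel [-0.074  0.016  0.319]
0.32 290 max y rel [-0.084  0.033  0.335]
0.335 259 max y rel [-0.101  0.046  0.349]
0.35 231 max y rel [-0.117  0.06   0.363]
```

servo_tool(series=[[[25,3,19],0,-0.3],[[25,3,19],0,-0.3],[[25,3,18],0,-0.3],[[0,0,0],0,-0.3]])

```text
time_s: 27.6
tcp_pos: [0.4806, -0.1848, 0.1052]
ee_rot: [0.684, 0.679, 0.132, -0.23]
contact_force: [0.5, -0.2, 0.3]
gripper_width: 0.03
grasp_force: 0.0
```

servo_tool(series=[[[9,0,5],0,-0.3],[[9,0,5],0,-0.3],[[9,0,5],0,-0.3],[[0,0,0],0,-0.3]])

```text
time_s: 28.0
tcp_pos: [0.4805, -0.1565, 0.1054]
ee_rot: [0.685, 0.679, 0.133, -0.229]
contact_force: [1.0, -0.8, 0.6]
gripper_width: 0.0302
grasp_force: 0.4
```

```bash
python3 st.py;python3 tilt.py
```

```text
28.0 [-0.64   0.377  1.795  0.33   1.412 -0.757] [ 0.4805 -0.1565  0.1054] [ 1.  -0.8  0.6] w 0.0302
[[0.043, 0.991, -0.128], [0.869, 0.026, 0.494], [0.493, -0.133, -0.86]] lean 30.7
[ 0.4805 -0.1565  0.1054] [ 1.  -0.8  0.6] 28.0
plane 949 c [ 0.4805 -0.0615  0.1042] n [ 0.004 -0.005  1.   ] min [ 0.437 -0.136  0.102] max [0.523 0.01  0.106]
plane 694 c [ 0.4374 -0.0483  0.063 ] n [-1.     0.01  -0.008] min [ 0.436 -0.133  0.025] max [0.441 0.066 0.102]
plane 477 c [0.4769 0.0112 0.0713] n [-0.005  1.     0.004] min [0.436 0.009 0.031] max [0.517 0.013 0.102]
```

servo_tool(series=[[[9,0,4],0,-0.3],[[9,0,4],0,-0.3],[[0,0,0],0,-0.3]])

```text
time_s: 28.35
tcp_pos: [0.4792, -0.1358, 0.1065]
ee_rot: [0.685, 0.679, 0.133, -0.23]
contact_force: [0.9, -0.2, -0.3]
gripper_width: 0.03
grasp_force: 0.0
```

```bash
python3 tilt.py;python3 prof.py|tail -13
python3 - <<'E'
from h import *
# bar back lower/upper extents & stop from scene cloud
z=np.load("s.npz");s=cloud("scene",z["d"]);im=z["im"]
m=(s[...,2]>.318)&(s[...,2]<.365)&(s[...,1]>-.2)&(s[...,1]<-.11)&(s[...,0]>.36)&(s[...,0]<.64)&(im.min(-1)>110)
P=s[m];print("bar y,z range",np.percentile(P,[1,50,99],axis=0).round(3).tolist())
E
```

```text
[ 0.4792 -0.1358  0.1065] [ 0.9 -0.2 -0.3] 28.35
plane 997 c [ 0.4766 -0.0388  0.1042] n [-0.008 -0.003  1.   ] min [ 0.435 -0.114  0.102] max [0.522 0.033 0.106]
plane 697 c [ 0.4351 -0.036   0.0638] n [-1.   -0.02  0.  ] min [ 0.433 -0.113  0.025] max [0.438 0.033 0.101]
plane 387 c [0.4676 0.0321 0.0747] n [-0.025  1.    -0.011] min [0.436 0.03  0.028] max [0.507 0.035 0.102]
0.155 185 max y rel [ 0.026 -0.051  0.158]
0.17 201 max y rel [ 0.022 -0.057  0.174]
0.185 153 max y rel [ 0.027 -0.065  0.189]
0.215 111 max y rel [ 0.023 -0.093  0.23 ]
0.23 312 max y rel [ 0.047 -0.072  0.243]
0.245 388 max y rel [ 0.029 -0.061  0.257]
0.26 328 max y rel [ 0.012 -0.051  0.267]
0.275 194 max y rel [ 0.016 -0.051  0.279]
0.29 173 max y rel [-0.069 -0.05   0.296]
0.305 154 max y rel [ 0.001 -0.051  0.312]
0.32 83 max y rel [-0.003 -0.051  0.327]
0.335 55 max y rel [-0.008 -0.051  0.341]
0.35 34 max y rel [-0.015 -0.05   0.361]
bar y,z range [[0.364, -0.174, 0.328], [0.496, -0.141, 0.345], [0.638, -0.116, 0.353]]
```

servo_tool(series=[[[-6,-8,-2],0,-0.3],[[0,0,0],0,-0.3],[[9,0,4],0,-0.3],[[13,0,5],0,-0.3],[[0,0,0],0,-0.3]])

```text
time_s: 28.95
tcp_pos: [0.4714, -0.1183, 0.11]
ee_rot: [0.684, 0.679, 0.133, -0.23]
contact_force: [-0.3, -0.7, 0.3]
gripper_width: 0.0299
grasp_force: 0.0
```

```bash
python3 tilt.py;python3 prof.py|tail -11
```

```text
[ 0.4714 -0.1183  0.11  ] [-0.3 -0.7  0.3] 28.95
plane 1037 c [ 0.4763 -0.0222  0.1041] n [-0.002 -0.004  1.   ] min [ 0.435 -0.098  0.102] max [0.522 0.051 0.106]
plane 742 c [ 0.4351 -0.0178  0.0637] n [-1.    -0.014  0.002] min [ 0.433 -0.096  0.025] max [0.437 0.051 0.101]
plane 271 c [0.4646 0.0495 0.0803] n [-0.012  1.    -0.02 ] min [0.437 0.047 0.03 ] max [0.498 0.052 0.102]
0.17 127 max y rel [ 0.023 -0.067  0.18 ]
0.185 180 max y rel [ 0.026 -0.068  0.187]
0.215 101 max y rel [ 0.023 -0.11   0.23 ]
0.23 317 max y rel [ 0.047 -0.071  0.243]
0.245 366 max y rel [ 0.039 -0.068  0.25 ]
0.26 308 max y rel [ 0.039 -0.068  0.266]
0.275 166 max y rel [ 0.029 -0.069  0.287]
0.29 125 max y rel [ 0.026 -0.068  0.294]
0.305 118 max y rel [ 0.017 -0.068  0.311]
0.32 51 max y rel [ 0.014 -0.067  0.323]
0.335 24 max y rel [ 0.012 -0.07   0.338]
```

servo_tool(series=[[[2,0,1],0,-0.3],[[0,0,0],0,-0.3]])

```text
time_s: 29.25
tcp_pos: [0.4717, -0.118, 0.1099]
ee_rot: [0.685, 0.679, 0.132, -0.229]
contact_force: [-0.3, -0.6, 0.2]
gripper_width: 0.0299
grasp_force: 0.2
```

servo_tool(series=[[[1,0,0],0,-0.3],[[1,0,0],0,-0.3],[[0,0,0],0,-0.3]])

```text
time_s: 29.55
tcp_pos: [0.4716, -0.1174, 0.1104]
ee_rot: [0.685, 0.679, 0.132, -0.228]
contact_force: [-0.6, -4.2, -1.4]
gripper_width: 0.0299
grasp_force: 2.5
```

```bash
python3 tilt.py
python3 - <<'E'
from h import *
# stop top-face points (z~.068) for its front edge
z=np.load("s.npz");s=cloud("scene",z["d"])
m=(s[...,2]>.06)&(s[...,2]<.072)&(s[...,0]>.43)&(s[...,0]<.57)&(s[...,1]>.03)&(s[...,1]<.1)
P=s[m];print("stop top",len(P),np.percentile(P,[2,50,98],axis=0).round(4).tolist())
t=np.load("top0.npz");w=cloud("top",t["d"]);m=(w[...,2]>.06)&(w[...,2]<.076)&(w[...,0]>.43)&(w[...,0]<.57)&(w[...,1]>.02)&(w[...,1]<.1);P=w[m];print(len(P),np.percentile(P,[2,50,98],axis=0).round(4).tolist())
E
```

```text
[ 0.4716 -0.1174  0.1104] [-0.6 -4.2 -1.4] 29.55
plane 1027 c [ 0.4769 -0.0235  0.1044] n [ 0.006 -0.001  1.   ] min [ 0.435 -0.098  0.102] max [0.522 0.048 0.106]
plane 742 c [ 0.435  -0.0176  0.0645] n [-1.    -0.014  0.001] min [ 0.433 -0.098  0.025] max [0.437 0.051 0.103]
plane 278 c [0.4665 0.0498 0.0809] n [-0.016  1.    -0.02 ] min [0.436 0.047 0.03 ] max [0.498 0.052 0.102]
stop top 258 [[0.4339, 0.0387, 0.0605], [0.4615, 0.0608, 0.0657], [0.5565, 0.0919, 0.0717]]
225 [[0.4442, 0.0545, 0.061], [0.4905, 0.0633, 0.0674], [0.5611, 0.0739, 0.074]]
```

servo_tool(series=[[[1,0,1],0,-0.3],[[1,0,0],0,-0.3],[[0,0,0],0,-0.3]])

```text
time_s: 29.9
tcp_pos: [0.4716, -0.117, 0.1107]
ee_rot: [0.686, 0.679, 0.13, -0.227]
contact_force: [-2.7, -10.0, -0.8]
gripper_width: 0.0298
grasp_force: 4.9
```

servo_tool(series=[[[1,0,1],0,-0.3],[[0,0,0],0,-0.3]])

```text
time_s: 30.1
tcp_pos: [0.4717, -0.117, 0.1106]
ee_rot: [0.686, 0.68, 0.13, -0.226]
contact_force: [-3.8, -12.9, 0.4]
gripper_width: 0.03
grasp_force: 6.5
```

The blank is home against the stop: 13 N and no more movement. Now I back off and go over to the clamp handle with fingers shut.

servo_tool(series=[[[-8,0,-5],0,-0.3],[[-43,-1,-25],0,-1],[[-43,-1,-25],0,-1],[[24,-6,-42],0,-1],[[24,-6,-42],0,-1],[[24,-6,-42],0,-1],[[24,-6,-42],0,-1],[[24,-6,-42],0,-1],[[24,-6,-42],0,-1],[[24,-6,-42],0,-1],[[0,0,0],0,-1]])

```text
time_s: 31.2
tcp_pos: [0.4778, -0.2218, 0.4619]
ee_rot: [0.684, 0.681, 0.134, -0.223]
contact_force: [0.3, 0.5, 1.6]
gripper_width: -0.0001
grasp_force: 0.0
```

servo_tool(series=[[[42,6,23],0,-1],[[42,6,23],0,-1],[[42,6,23],0,-1],[[42,6,23],0,-1],[[42,6,23],0,-1],[[42,6,23],0,-1],[[42,6,23],0,-1],[[0,0,0],0,-1]])

```text
time_s: 32.0
tcp_pos: [0.5083, 0.12, 0.4538]
ee_rot: [0.682, 0.681, 0.133, -0.232]
contact_force: [-0.5, -0.3, 0.5]
gripper_width: 0.0
grasp_force: 0.0
```

```bash
python3 st.py; python3 tilt.py
python3 - <<'E'
from h import *
z=np.load("s.npz");s=cloud("scene",z["d"]);h=z["im"].astype(int)
m=(h[...,0]>110)&(h[...,1]<60)&(h[...,2]<60)&(s[...,2]>.12)&(s[...,2]<.3)&(s[...,1]>.1)&(s[...,0]>.45)&(s[...,0]<.55)
P=s[m];print("grip",np.percentile(P,[2,50,98],axis=0).round(3).tolist())
E
```

```text
32.0 [-0.168 -0.035  1.586  0.501  1.806 -0.102] [0.5083 0.12   0.4538] [-0.5 -0.3  0.5] w 0.0
[[0.036, 0.99, -0.135], [0.867, 0.036, 0.497], [0.497, -0.135, -0.857]] lean 31.0
[0.5083 0.12   0.4538] [-0.5 -0.3  0.5] 32.0
plane 1027 c [ 0.4769 -0.0233  0.1042] n [ 0.002 -0.005  1.   ] min [ 0.435 -0.097  0.102] max [0.522 0.051 0.106]
plane 734 c [ 0.4349 -0.017   0.0635] n [-1.    -0.013  0.003] min [ 0.433 -0.096  0.025] max [0.437 0.05  0.102]
plane 272 c [0.4632 0.0498 0.0808] n [-0.025  0.999  0.02 ] min [0.437 0.047 0.031] max [0.498 0.052 0.102]
grip [[0.492, 0.143, 0.17], [0.498, 0.167, 0.215], [0.508, 0.182, 0.25]]
```

servo_tool(series=[[[-20.5,4.5,34],0,-1],[[-20.5,4.5,34],0,-1],[[-20.5,4.5,34],0,-1],[[-20.5,4.5,34],0,-1],[[-20.5,4.5,34],0,-1],[[0,0,0],0,-1],[[0,0,0],0,-1]])

```text
time_s: 32.75
tcp_pos: [0.5054, 0.1093, 0.2539]
ee_rot: [0.685, 0.678, 0.132, -0.231]
contact_force: [0.5, -0.1, 0.7]
gripper_width: 0.0003
grasp_force: 0.0
```

```bash
python3 st.py
python3 - <<'E'
from h import *
M=R.from_quat(ctrl.get_state()["ee_rot"]).as_matrix();p=np.array(ctrl.get_state()["tcp_pos"])
for y,z in((.140,.254),(.162,.247),(.179,.2365),(.196,.222),(.209,.207),(.218,.192),(.224,.1785),(.2275,.168),(.2295,.158),(.230,.153)):
    q=np.array([.504,y,z]);print((M.T@(q-p)*1000).round(1).tolist());p=q
im,d=ctrl.capture("scene");cv2.imwrite("pics/c8.png",cv2.resize(im[120:320,210:410,::-1],None,fx=2.8,fy=2.8))
E
```

```text
32.75 [-0.188  0.08   1.84   0.482  1.485 -0.284] [0.5054 0.1093 0.2539] [ 0.5 -0.1  0.7] w 0.0003
[[0.046, 0.99, -0.131], [0.868, 0.025, 0.495], [0.494, -0.137, -0.859]] lean 30.8
[26.7, -0.6, 15.3]
[15.6, 1.5, 16.9]
[9.6, 1.9, 17.4]
[7.6, 2.4, 20.9]
[3.9, 2.4, 19.3]
[0.4, 2.3, 17.3]
[-1.5, 2.0, 14.6]
[-2.1, 1.5, 10.8]
[-3.2, 1.4, 9.6]
[-2.0, 0.7, 4.5]
```

servo_tool(series=[[[13,0,8],0,-1],[[13,0,8],0,-1],[[8,1,8],0,-1],[[8,1,8],0,-1],[[9.5,2,17],0,-1],[[0,0,0],0,-1]])

```text
time_s: 33.4
tcp_pos: [0.5041, 0.1809, 0.2355]
ee_rot: [0.684, 0.679, 0.131, -0.23]
contact_force: [0.6, 0.7, -0.1]
gripper_width: -0.0001
grasp_force: 0.0
```

```bash
cat > grip.py <<'E'
from h import *
st=ctrl.get_state();im,d=ctrl.capture("scene");s=cloud("scene",d);h=im.astype(int)
m=(h[...,0]>110)&(h[...,1]<60)&(h[...,2]<60)&(s[...,2]>.10)&(s[...,2]<.3)&(s[...,1]>.1)&(s[...,0]>.45)&(s[...,0]<.55)
P=s[m];v=np.linalg.svd(P-P.mean(0))[2][0];print(st["time_s"],np.round(st["tcp_pos"],4),np.round(st["contact_force"],1),"grip",len(P),P.mean(0).round(3),"elev",round(np.degrees(np.arctan2(v[2],v[1]))%180,1))
cv2.imwrite("pics/c8.png",cv2.resize(im[120:320,210:410,::-1],None,fx=2.8,fy=2.8))
E
python3 grip.py
```

```text
33.4 [0.5041 0.1809 0.2355] [ 0.6  0.7 -0.1] grip 118 [0.498 0.201 0.208] elev 44.9
```

The handle is at 45° as planned, so I carry on along the arc.

servo_tool(series=[[[7.6,2.4,21],0,-1],[[4,2.4,19],0,-1],[[0.4,2.3,17],0,-1],[[-1.5,2,15],0,-1],[[0,0,0],0,-1]])

```text
time_s: 33.95
tcp_pos: [0.5042, 0.224, 0.1768]
ee_rot: [0.685, 0.679, 0.131, -0.23]
contact_force: [-0.7, 0.1, -0.6]
gripper_width: -0.0003
grasp_force: 0.0
```

```bash
python3 grip.py
```

```text
33.95 [0.5042 0.224  0.1768] [-0.7  0.1 -0.6] grip 118 [0.5   0.229 0.148] elev 6.8
```

servo_tool(series=[[[-2,1.5,10],0,-1],[[-3,1.4,7],0,-1],[[0,0,0],0,-1],[[0,0,0],0,-1]])

```text
time_s: 34.4
tcp_pos: [0.5059, 0.2276, 0.1609]
ee_rot: [0.685, 0.679, 0.132, -0.229]
contact_force: [-0.9, -0.3, -0.3]
gripper_width: 0.0003
grasp_force: 0.0
```

```bash
python3 grip.py
```

```text
34.4 [0.5059 0.2276 0.1609] [-0.9 -0.3 -0.3] grip 187 [0.499 0.217 0.133] elev 179.0
```

servo_tool(series=[[[-2,1,4],0,-1],[[0,0,0],0,-1]])

```text
time_s: 34.65
tcp_pos: [0.5064, 0.228, 0.1562]
ee_rot: [0.685, 0.679, 0.132, -0.229]
contact_force: [0.4, 1.2, -0.3]
gripper_width: -0.0002
grasp_force: 0.1
```

```bash
python3 grip.py
```

```text
34.65 [0.5064 0.228  0.1562] [ 0.4  1.2 -0.3] grip 210 [0.499 0.214 0.13 ] elev 177.6
```

servo_tool(series=[[[20,-5,-34],0,-1],[[20,-5,-34],0,-1],[[20,-5,-34],0,-1],[[20,-5,-34],0,-1],[[20,-5,-34],0,-1],[[0,0,0],0,-1]])

```text
time_s: 35.3
tcp_pos: [0.511, 0.231, 0.3634]
ee_rot: [0.684, 0.68, 0.138, -0.225]
contact_force: [0.6, -0.7, 0.4]
gripper_width: -0.0001
grasp_force: 0.0
```

```bash
python3 grip.py; python3 tilt.py
python3 - <<'E'
from h import *
z=np.load("s.npz");s=cloud("scene",z["d"])
m=(s[...,0]>.48)&(s[...,0]<.52)&(s[...,1]>-.03)&(s[...,1]<.04)&(s[...,2]>.109)&(s[...,2]<.16)
P=s[m];print("foot/arm pts",len(P),np.percentile(P,[2,50,98],axis=0).round(3).tolist())
E
```

```text
35.3 [0.511  0.231  0.3634] [ 0.6 -0.7  0.4] grip 297 [0.5   0.21  0.131] elev 177.2
[0.5098 0.2305 0.3598] [-0.5 -0.6 -0.6] 35.35
plane 891 c [ 0.4721 -0.0206  0.1042] n [0.001 0.004 1.   ] min [ 0.435 -0.097  0.102] max [0.517 0.051 0.106]
plane 737 c [ 0.435  -0.0172  0.0637] n [-1.    -0.013  0.002] min [ 0.433 -0.096  0.025] max [0.437 0.051 0.102]
plane 284 c [0.4642 0.0496 0.0798] n [-0.031  0.999  0.01 ] min [0.436 0.047 0.028] max [0.498 0.052 0.106]
foot/arm pts 198 [[0.489, -0.009, 0.11], [0.496, 0.008, 0.137], [0.507, 0.039, 0.156]]
```

View pics/c8.png

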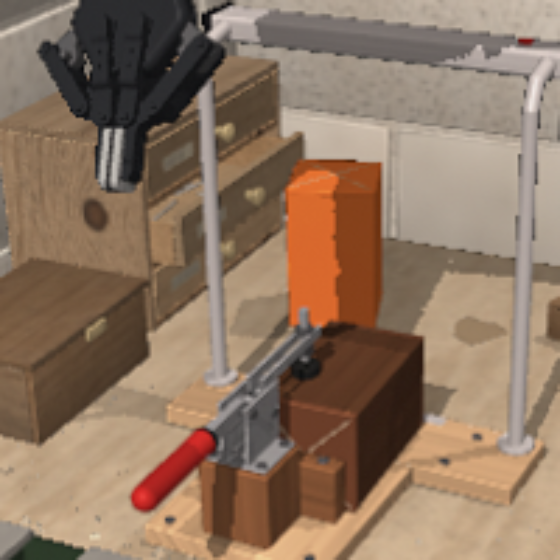

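The handle is level (red grip at (175,470)), the rubber foot presses on the blank at (303,368), the blank is against the stop, and the arm is clear.

```bash
python3 -c "
from bench import ctrl
print(ctrl.hand_in())"
```

```text
the job is handed in; nothing more can be done
None
```

I handed the job in at about 35 s. The blank lies against the end stop, the clamp handle is level with its foot on the blank, and the arm is clear. The hand-in returned no verdict, and I did not measure the foot's pressing force.

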